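Contact leak test of a vacuum manifold

TASK

Leak-test the vacuum manifold: press the long bar key on the meter to start, take the probe from its cradle and touch its sprung stylus tip gently onto the steel pad of the shortest capped riser, then the middle one, then the tallest, keeping the tip pushed in on each pad for about a second. Then lay the probe back in its cradle as it was, let go of it, and press the round key to store the readings. Press each key down fully, never press the square key (it erases), and do not hit the amber filter funnel or push or tip the flask and the bottle.

Things in the scene. Friction and masses are not known exactly. Their poses are not given: they have to be found in the camera images.
- probe: Contact probe, level in the cradle, 160 g. Grey handle 120 mm long along its x, 26 x 26 mm; origin at the handle's centre, z up. A 14 mm thick steel neck runs on from the +x end to x = 130 mm, where a sleeve 18 mm thick (z = 10 to -36 mm) points down and holds the stylus. Grip from above across the 26 mm width, near the origin: 78 mm of handle is free between the posts.
- stylus_tip (a point): Lowest point of the stylus's 12 mm brass ball: at x = 130 mm, z = -65 mm from the probe's origin when the stylus is fully out. Moves with the stylus.
- stylus (a joint): How far the sprung stylus is pushed up into the probe: 0 out, 0.012 m fully in; 0.5 N to start, 2.9 N fully in.
- cradle: Fixed cradle: dark base 130 x 80 x 10 mm, two aluminium posts 12 mm thick at x = -45 and 45 mm. Origin on the bench under its centre, x along the handle. The probe rests on the posts' tops, 75 mm high: its origin then lies 88 mm above the cradle's, near the same x and y, stylus to +x. The posts' cheeks flare from 33 mm apart at the bottom to 54 mm at the top, 104 mm high.
- manifold: White plastic pipe manifold, fixed: header pipe 400 mm long along its y, axis 35 mm high, with four upward tees at y = -150, -50, 50, 150 mm (65 mm high) and cross feet 145 mm long in x at y = -190 and 190 mm, 48 mm high. Origin on the bench under its centre. Three capped risers and a funnel stand in the tees, in any order.
- pad_short (a point): Centre of the top face of the steel pad (30 mm across) on the shortest capped riser, 95 mm above the bench. The white cap below is 44 mm across.
- pad_middle (a point): Centre of the top face of the steel pad (30 mm across) on the middle riser, 130 mm above the bench.
- pad_tall (a point): Centre of the top face of the steel pad (30 mm across) on the tallest riser, 165 mm above the bench.
- riser_short: Shortest riser, fixed; origin on the bench under its axis.
- riser_middle: Middle riser, fixed; origin on the bench under its axis.
- riser_tall: Tallest riser, fixed; origin on the bench under its axis.
- funnel: Amber filter funnel fixed on the fourth tee: cup 72 mm across, from 125 to 251 mm above the bench. Fragile. Origin on the bench under its axis.
- meter: Grey bench meter, fixed, 140 x 180 x 45 mm, with a screen on its +x half and three white keys in a row along its y at x = -35 mm. Origin at the centre of its underside.
- bar_key_top (a point): Centre of the top of the long bar key (22 mm in x, 50 mm in y), at meter y = 50 mm, 57 mm above the bench when up.
- round_key_top (a point): Centre of the top of the round key (26 mm across), at meter y = -8 mm, 57 mm above the bench when up.
- square_key_top (a point): Centre of the top of the square key (22 x 22 mm), the erase key, at meter y = -60 mm, 57 mm above the bench when up.
- bar_key (a joint): How far the bar key is down: 0 up, 0.006 m fully down; about 5 N.
- round_key (a joint): How far the round key is down: 0 up, 0.006 m fully down; about 5 N.
- square_key (a joint): How far the square key is down: 0 up, 0.006 m fully down.
- flask: Loose conical glass flask, 86 mm across the foot, narrowing to 34 mm at 115 mm up, stopper 42 mm across, 170 mm tall. Origin at the centre of its underside.
- bottle: Loose white bottle with a black cap, 66 mm across, 215 mm tall. Origin at the centre of its underside.
Not all that is in view belongs to the job. Leave any green or pink look-alike of the bottle alone.

How it is judged:
On the way, in this order (a step that is already met when the one before it is completed fails the run):
1. the bar key is pressed fully down, the probe still in its cradle (value of joint bar_key above 0.0042 m and x of probe in the frame of cradle between -0.018 and 0.018 m and y of probe in the frame of cradle between -0.009 and 0.009 m and z of probe in the frame of cradle between 0.082 and 0.094 m and angle between the x axis of probe and the x axis of cradle, either way round below 0.12 rad and x of stylus_tip in the frame of cradle above 0.1 m and angle between probe's own z axis and vertical below 0.12 rad), for 0.04 s.
2. the stylus is held pushed in on the shortest riser's pad (distance between pad_short and stylus_tip below 0.014 m and value of joint stylus above 0.0015 m and contact force between probe and riser_short above 0.3 N), for 0.5 s.
3. then on the middle riser's pad (distance between pad_middle and stylus_tip below 0.014 m and value of joint stylus above 0.0015 m and contact force between probe and riser_middle above 0.3 N), for 0.5 s.
4. then on the tallest riser's pad (distance between pad_tall and stylus_tip below 0.014 m and value of joint stylus above 0.0015 m and contact force between probe and riser_tall above 0.3 N), for 0.5 s.
5. the probe lies in its cradle again, let go (x of probe in the frame of cradle between -0.018 and 0.018 m and y of probe in the frame of cradle between -0.009 and 0.009 m and z of probe in the frame of cradle between 0.082 and 0.094 m and angle between the x axis of probe and the x axis of cradle, either way round below 0.12 rad and x of stylus_tip in the frame of cradle above 0.1 m and angle between probe's own z axis and vertical below 0.12 rad and not (contact force between the fingers and probe above 0.1 N) and linear speed of probe below 0.02 m/s), for 0.2 s.
6. then the round key is pressed fully down (value of joint round_key above 0.0042 m and x of probe in the frame of cradle between -0.018 and 0.018 m and y of probe in the frame of cradle between -0.009 and 0.009 m and z of probe in the frame of cradle between 0.082 and 0.094 m and angle between the x axis of probe and the x axis of cradle, either way round below 0.12 rad and x of stylus_tip in the frame of cradle above 0.1 m and angle between probe's own z axis and vertical below 0.12 rad), for 0.04 s.
At the end, for the whole second after the job is handed in: The probe lies still in its cradle as at the start (within 18 mm along and 9 mm across the cradle, 6 mm in height, 0.12 rad, stylus at the same end), released; all three keys are up; the flask and the bottle stand upright (0.15 rad) within 30 mm of where they were (all of step 5 and value of joint each of bar_key, round_key, square_key below 0.0025 m and distance of each of flask, bottle from where it was at the start of the episode below 0.03 m and angle between each of flask, bottle's own z axis and vertical below 0.15 rad); the robot touches nothing.
It fails at once if the square key is pressed (more than 2.5 mm) (value of joint square_key above 0.0025 m).
It fails at once if the funnel is struck (more than 2 N) (contact force between anything else and funnel above 2 N).
It fails at once if a riser is pressed with more than 15 N (contact force between anything else and riser_short above 15 N or contact force between anything else and riser_middle above 15 N or contact force between anything else and riser_tall above 15 N).
It fails at once if the flask or the bottle is pushed 30 mm away or tipped by 0.15 rad (not (distance of each of flask, bottle from where it was at the start of the episode below 0.03 m and angle between each of flask, bottle's own z axis and vertical below 0.15 rad)).
It also fails if it takes over 72 s, if anything falls off the work surface, if the arm or the gripper's body presses on something with over 40 N, if the wrist force passes 120 N, or if a joint passes its speed limit or range.

ROBOT

A 6-joint arm with a two-finger parallel gripper is mounted at the origin on the work surface. World frame = base frame: x ahead of the robot, y to its left, z up, the work surface at z = 0. Lengths are in m, angles in rad, forces in N, time in s.
With the tool pointing down it reaches from about 0.425 to 0.95 m from the base axis. Payload 3.5 kg.
Tool frame: the origin (TCP) lies midway between the tips of the shut fingers; the grasp point (between the pads) lies 19 mm behind it; y points along the fingers, x is the direction in which the jaws open and shut, and the axes are right-handed (so a half turn about y gives the same grasp; the last joint's range is limited). The gripper opens to 85 mm and grips with 20 to 120 N. Pads are 22 mm wide; open, the fingers measure 114 mm over their backs; the gripper's body (76 mm by 85 mm) begins 54 mm behind the grasp point. The pads swing forward as they close: fully open they stand 13 mm farther back than shut.
Start: joints at [-1.275, 0.286, 1.577, -0, 1.279, -0.15], TCP at [0.291, -0.609, 0.208] pointing down, gripper open.
Joint ranges: [-2.77, 2.77], [-0.9, 2.22], [0.21, 2.48], [-1.53, 4.67], [0.24, 2.81], [-2.84, 2.84]. Speed limits (rad/s): [2.79, 2.79, 3.14, 3.14, 3.14, 3.14].

INTERFACE

Orientations are given as a unit quaternion [w, x, y, z].
In Python, from station import ctrl gives the robot as it stands. The module is installed in compiled form; this text tells all that it offers.
- The arm moves only by the tool step_arm, never from a script. Its argument "series" is a list that holds one entry, the list of rows, each a list of 5 numbers: the opening, from 0 (shut) to 1 (fully open), then the shift along the tool's x, y, z in cm, then the turn about the tool's y in rad. A call has exactly 8 rows; each row shifts and turns the commanded pose from where the row before left it, along the tool's axes as they then stand; what a row does not reach is not made up. A row lasts 1/8 s, in which the tool goes at most 62.5 mm and 10.7 degrees, less where a joint would pass 70% of its speed; a pose out of reach is approached as far as the arm can. A call is refused whole if a number of a shift passes 6.25 or a number of a turn 0.188, either way. A call with a gripper value outside its range is refused whole. The fingers move at their own pace and stop on an object; the grip force is fixed at half the most. Time passes only in rows, so rows that do not move let the fingers close, or fill a call up. It gives the time, the measured TCP pose, the force and the opening at its end, in the units of the state.
- ctrl.get_obs(): the state, without advancing time (a new reading comes with each control period).
- ctrl.capture(name): name is "scene" or "top"; returns the picture (400x640x3 uint8, red, green, blue); there is no depth.
- ctrl.camera_params(name): a dict with "fx", "fy", "cx", "cy" (pixels), "R" (3x3) and "t" (3): a world point X has camera coordinates R X + t. Camera axes: x right, y down, z forward; pixel columns grow to the right and rows downward; lengths in m; the calibration is good to about 2 mm. A picture is of the moment at which its call begins. camera_params takes no time and is no camera call.
- ctrl.job_done(): hands the job in, once; it reports no verdict.
Trained networks look in the newest picture that a camera, given by its name, has taken for a name from the list of things; names that differ only in an ending like _2 or _b are one class to them, and where a whole thing is asked for, a point or a joint stands for the part that bears it (a point fixed in the world has none). Each returns a list of dicts, best first, with "p" (0 to 1); they miss things now and then, are a little off and sometimes report something else, mostly with a low value. They report only what shows in the picture. A call takes as long as a camera call. They do not tell look-alikes from the thing itself.
- ctrl.boxes_of(camera, query): "centre" ([column, row] in pixels, amid what is visible of it).
- ctrl.landmark_of(camera, query): "centre" ([column, row] in pixels: a listed point, or the origin of a listed thing).
The state is a dict: "time_s": time; "joint_positions": joint angles; "dq": joint speeds; "joint_efforts": joint torques, N m; "tcp_pos": TCP position; "tool_rot": TCP orientation; "force": force on the tool from outside, world axes, zero at the start; "moment": the same for the moment, N m; "gripper_width": opening from 0.0 (shut) to 1.0 (fully open).
Only numpy, scipy, OpenCV 4.12 (cv2) and the standard library are available. Lean on these libraries where they do the work, as an engineer would, in place of code of your own. Each camera call takes 0.05 s, during which the arm holds its last target.

## Working session

There is one attempt and no reset: what is moved stays moved. The work goes in short steps, Python scripts to look and compute and a tool call to move; the robot and the scene stay as the last step left them, time stands still between calls to the robot, and variables do not carry over. Pictures are saved under pics/ and viewed, and the job is handed in when it is done.

Besides the shell and the picture viewer there is one more tool, called after "Request:" as name([rows], argument=value, ...), one row to a line, values as JSON. step_arm: Moves the arm, as the interface text tells. Its arguments: {"type":"object","properties":{"series":{"type":"array","items":{"type":"array","items":{"type":"array","items":{"type":"number"}}}}},"required":["series"]}

```bash
mkdir -p pics; python3 - <<'E'
from station import ctrl
import cv2,numpy as np
for n in ["scene","top"]:
    im=ctrl.capture(n); cv2.imwrite(f"pics/{n}0.png",im[:,:,::-1])
    p=ctrl.camera_params(n); print(n,p["fx"],p["cx"],p["cy"],"cam pos",-np.array(p["R"]).T@p["t"])
    print(np.round(p["R"],3).tolist())
    for q in ["probe","cradle","stylus_tip","manifold","pad_short","pad_middle","pad_tall","funnel","meter","bar_key_top","round_key_top","square_key_top","flask","bottle"]:
        r=ctrl.landmark_of(n,q); print(q,[(np.round(d["centre"]).tolist(),round(d["p"],2)) for d in r[:4]])
o=ctrl.get_obs(); print(o)
E
```

```text
scene 462.0366312833399 320.9043069691918 195.38852676293092 cam pos [ 1.1681541  -0.2065991   1.16286475]
[[0.27, 0.963, -0.008], [0.781, -0.224, -0.583], [-0.564, 0.151, -0.812]]
probe [([430.0, 173.0], 0.67), ([215.0, 223.0], 0.29), ([400.0, 244.0], 0.25)]
cradle [([426.0, 189.0], 0.85)]
stylus_tip [([234.0, 218.0], 0.28), ([300.0, 225.0], 0.27), ([221.0, 242.0], 0.24)]
manifold [([342.0, 280.0], 0.69)]
pad_short [([402.0, 246.0], 0.6)]
pad_middle [([329.0, 263.0], 0.73)]
pad_tall [([368.0, 246.0], 0.58)]
funnel [([235.0, 217.0], 0.27)]
meter [([362.0, 273.0], 0.65), ([222.0, 246.0], 0.61)]
bar_key_top [([237.0, 220.0], 0.46)]
round_key_top [([217.0, 225.0], 0.52)]
square_key_top [([196.0, 232.0], 0.38), ([344.0, 281.0], 0.37)]
flask [([339.0, 208.0], 0.97)]
bottle [([270.0, 196.0], 0.94), ([299.0, 223.0], 0.89), ([222.0, 187.0], 0.88), ([370.0, 188.0], 0.81)]
top 377.2083035641161 316.7386369015807 195.44021579512832 cam pos [ 0.35221179 -0.03551709  0.95542586]
[[0.021, -0.999, -0.027], [-0.988, -0.016, -0.156], [0.156, 0.03, -0.987]]
probe [([172.0, 218.0], 0.63)]
cradle [([184
[... 548 characters left out ...]
 0.75), ([423.0, 297.0], 0.68)]
{'time_s': 1.5, 'joint_positions': array([-1.27502398e+00,  2.86305788e-01,  1.57670938e+00, -1.22830851e-05,
        1.27861463e+00, -1.49992814e-01]), 'dq': array([ 0.00031067, -0.00014096,  0.00050338, -0.00048717, -0.00065017,
       -0.00041468]), 'joint_efforts': array([ 1.01914502e-04, -4.05948830e+01, -2.92931449e+01, -1.25104502e-04,
        5.85956750e-04, -1.22309552e-05]), 'tcp_pos': array([ 0.29104654, -0.60900399,  0.20801592]), 'tool_rot': array([ 0.59815918, -0.5981483 ,  0.37712286, -0.37709754]), 'force': array([-0.19328551,  0.12686437, -0.14640206]), 'moment': array([0.01510195, 0.00876892, 0.00971981]), 'gripper_width': 0.9988184594540532}
```

View pics/scene0.png

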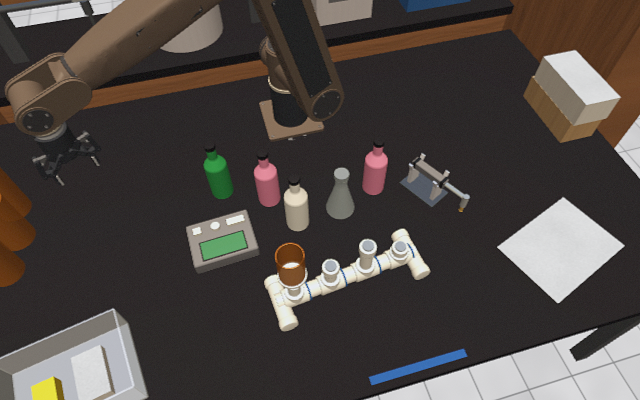

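View pics/top0.png

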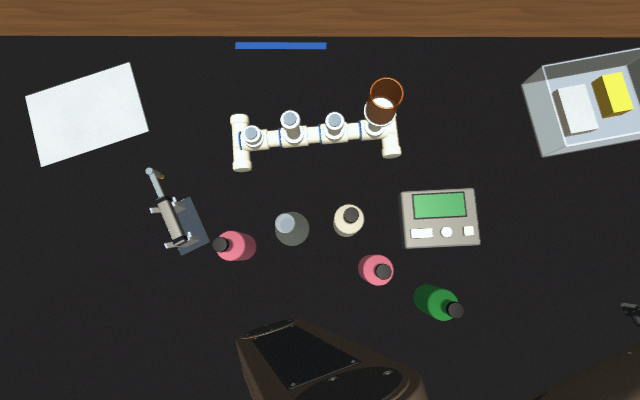

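The top view shows the meter at (440,218) with the bar key at (421,233), the round key at (446,232) and the square key at (469,231). The cradle and probe are at (175,222), with the stylus near (150,172). Pads: short (252,132), tall (290,118), middle (335,120). The funnel is at (385,95), the flask at (292,228) and the white bottle at (348,220). The look-alikes are pink (232,246), pink (377,269) and green (440,304). Next I'll zoom in.

```bash
cat > h.py <<'E'
from station import ctrl
import cv2,numpy as np
C={n:ctrl.camera_params(n) for n in ("scene","top")}
def at_z(n,uv,z):
    p=C[n];R=np.array(p["R"]);t=np.array(p["t"])
    c=-R.T@t; d=R.T@np.array([(uv[0]-p["cx"])/p["fx"],(uv[1]-p["cy"])/p["fy"],1])
    return c+d*(z-c[2])/d[2]
def proj(n,X):
    p=C[n];x=np.array(p["R"])@np.array(X)+p["t"]
    return np.array([p["fx"]*x[0]/x[2]+p["cx"],p["fy"]*x[1]/x[2]+p["cy"]])
def crop(src,out,c,w,h,s):
    im=cv2.imread(src);x,y=c[0]-w//2,c[1]-h//2
    k=cv2.resize(im[y:y+h,x:x+w],None,fx=s,fy=s,interpolation=cv2.INTER_CUBIC)
    for i in range(0,w,10): cv2.putText(k,str(x+i),(i*s,8),0,.3,(0,255,255),1); cv2.line(k,(i*s,10),(i*s,14),(0,255,255),1)
    for j in range(0,h,10): cv2.putText(k,str(y+j),(0,j*s+3),0,.3,(0,255,255),1)
    cv2.imwrite(out,k)
E
python3 - <<'E'
from h import *
crop("pics/top0.png","pics/c1.png",(175,212),80,100,6)
crop("pics/top0.png","pics/c2.png",(440,218),90,70,8)
crop("pics/top0.png","pics/c3.png",(318,130),190,100,4)
crop("pics/scene0.png","pics/c4.png",(435,183),80,70,8)
for n,pts in {"top":dict(short=((252,132),.095),tall=((290,118),.165),mid=((335,120),.13),bar=((421,233),.057),rnd=((447,232),.057),sq=((469,231),.057)),
 "scene":dict(short=((401,246),.095),tall=((368,246),.165),mid=((330,266),.13),bar=((235,219),.057),rnd=((215,225),.057),sq=((197,230),.057))}.items():
  for k,(uv,z) in pts.items(): print(n,k,at_z(n,uv,z).round(4))
E
```

```text
top short [0.6386 0.148  0.095 ]
top tall [0.6483 0.0506 0.165 ]
top mid [ 0.6577 -0.0488  0.13  ]
top bar [ 0.4084 -0.2561  0.057 ]
top rnd [ 0.4119 -0.317   0.057 ]
top sq [ 0.4152 -0.3683  0.057 ]
scene short [0.6432 0.1506 0.095 ]
scene tall [0.6553 0.0491 0.165 ]
scene mid [ 0.6651 -0.051   0.13  ]
scene bar [ 0.4129 -0.2584  0.057 ]
scene rnd [ 0.4174 -0.3162  0.057 ]
scene sq [ 0.42   -0.3671  0.057 ]
```

View pics/c1.png

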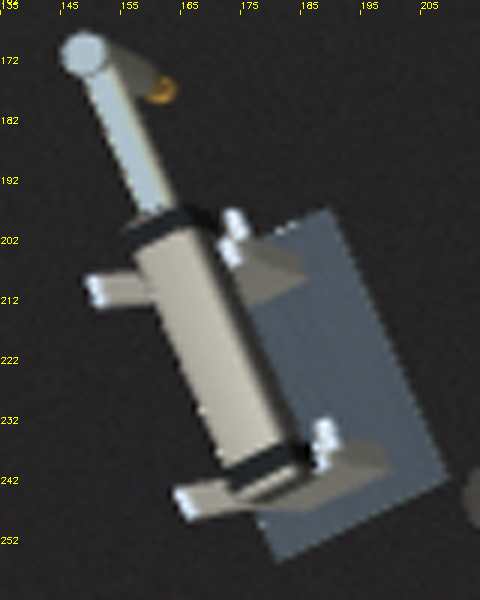

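View pics/c2.png

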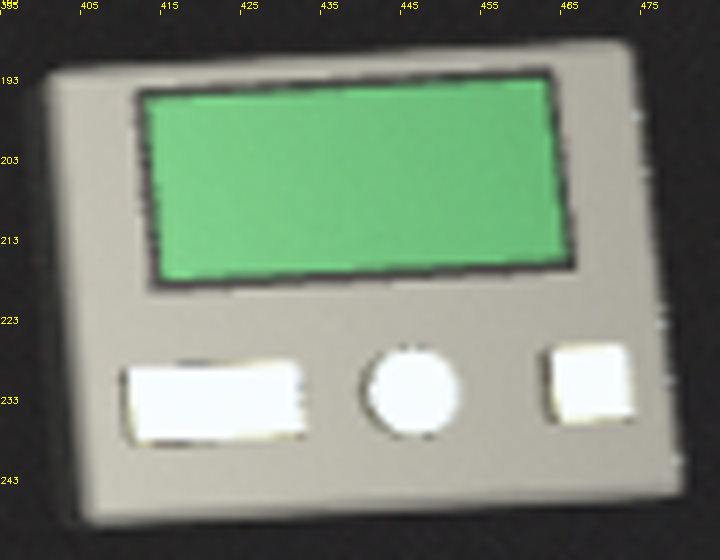

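View pics/c3.png

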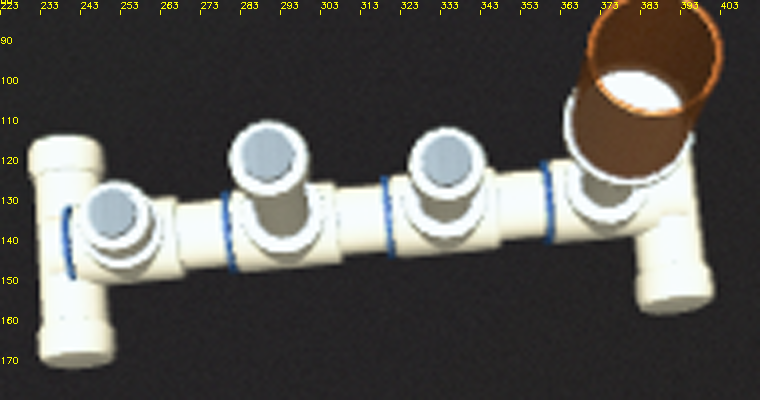

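View pics/c4.png

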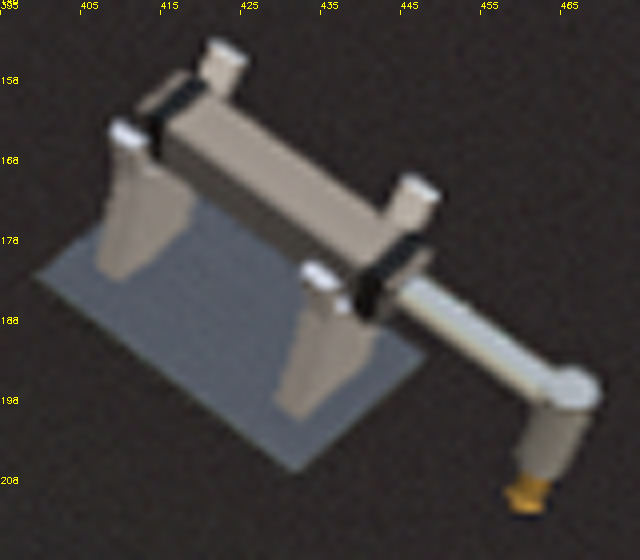

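```bash
python3 - <<'E'
from h import *
crop("pics/scene0.png","pics/c5.png",(350,262),130,90,6)
crop("pics/scene0.png","pics/c6.png",(222,240),80,60,9)
E
```

```text
(no output)
```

View pics/c5.png

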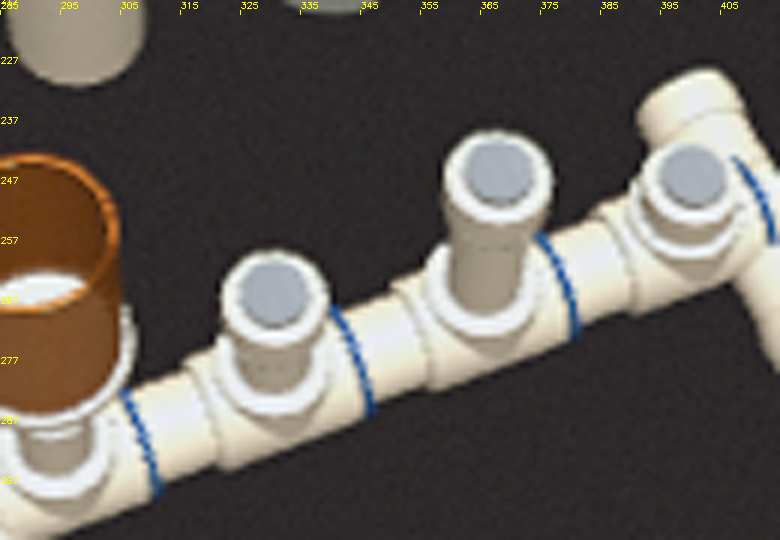

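View pics/c6.png

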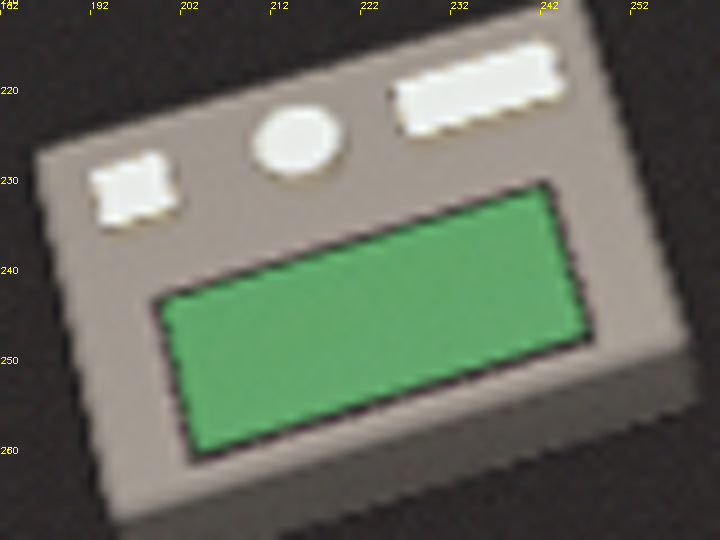

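```bash
cat > fit.py <<'E'
from h import *
from scipy.optimize import least_squares
def fit(obs,x0,cams=("top","scene")):
    def W(p,l):
        c,s=np.cos(p[2]),np.sin(p[2]);return [p[0]+c*l[0]-s*l[1],p[1]+s*l[0]+c*l[1],l[2]]
    def r(p): return np.concatenate([proj(n,W(p,l))-uv for n,uv,l in obs if n in cams])
    s=least_squares(r,x0,loss="soft_l1"); return s.x,r(s.x).reshape(-1,2),lambda l:np.array(W(s.x,l))
E
python3 - <<'E'
from fit import *
cr=lambda x,y,X0,Y0,s:((x+.5)/s-.5+X0,(y+.5)/s-.5+Y0)
T=lambda x,y:cr(x,y,135,162,6); S=lambda x,y:cr(x,y,395,148,8)
crad=[("top",T(330,208),(.065,-.04,.01)),("top",T(450,480),(-.065,-.04,.01)),("top",T(278,562),(-.065,.04,.01)),
("scene",S(427,355),(.065,.04,.01)),("scene",S(297,472),(.065,-.04,.01)),("scene",S(35,277),(-.065,-.04,.01))]
prob=[("top",T(85,54),(.13,0,.098)),("scene",S(570,388),(.13,0,.098)),("top",T(158,220),(.06,0,.101)),]
M=lambda x,y:cr(x,y,223,80,4);N=lambda x,y:cr(x,y,285,217,6)
man=[("top",M(114,211),(0,.15,.095)),("top",M(268,154),(0,.05,.165)),("top",M(447,160),(0,-.05,.13)),
("scene",N(692,175),(0,.15,.095)),("scene",N(498,172),(0,.05,.165)),("scene",N(274,293),(0,-.05,.13))]
A=lambda x,y:cr(x,y,395,183,8);B=lambda x,y:cr(x,y,182,210,9)
met=[("top",A(215,402),(-.035,.05,.057)),("top",A(412,391),(-.035,-.008,.057)),("top",A(592,384),(-.035,-.06,.057)),
("scene",B(480,89),(-.035,.05,.057)),("scene",B(297,140),(-.035,-.008,.057)),("scene",B(134,189),(-.035,-.06,.057))]
for nm,o,x0 in [("cradle",crad,(.4,.3,.5)),("probe+cr",crad+prob,(.4,.3,.5)),("man",man,(.64,0,0)),("met",met,(.44,-.3,0))]:
  for cams in (("top","scene"),("top",),("scene",)):
    p,r,W=fit(o,x0,cams); print(nm,cams,p.round(4),r.round(1).tolist())
    if len(cams)==2:
        for l in sorted(set(q[2] for q in o)): print("   ",l,W(l).round(4))
for q,z,uvt in [("flask",0.17,(285,223)),("bottle",.215,(351,215)),("pink",.215,(220,244)),("pink2",.215,(383,271)),("funnelrim",.251,(386,94))]: print(q,at_z("top",uvt,z).round(3))
E
```

```text
cradle ('top', 'scene') [0.4208 0.324  0.4736] [[0.3, -1.1], [0.3, -0.6], [-0.2, -0.1], [0.1, -0.8], [-0.2, -0.8], [0.1, -1.4]]
    (-0.065, -0.04, 0.01) [0.3812 0.2588 0.01  ]
    (-0.065, 0.04, 0.01) [0.3447 0.33   0.01  ]
    (0.065, -0.04, 0.01) [0.4969 0.3181 0.01  ]
    (0.065, 0.04, 0.01) [0.4604 0.3893 0.01  ]
cradle ('top',) [0.4192 0.3244 0.4777] [[0.0, -0.5], [0.2, -0.0], [-0.2, 0.5]]
cradle ('scene',) [0.4244 0.3221 0.4887] [[0.1, -0.1], [0.0, 0.2], [-0.1, -0.1]]
probe+cr ('top', 'scene') [0.422  0.3245 0.4768] [[0.1, -1.6], [0.2, -1.1], [-0.2, -0.6], [0.4, -0.6], [0.2, -0.6], [0.4, -1.1], [1.2, 1.2], [-1.2, -1.8], [-0.3, -0.4]]
    (-0.065, -0.04, 0.01) [0.3826 0.2591 0.01  ]
    (-0.065, 0.04, 0.01) [0.3459 0.3302 0.01  ]
    (0.06, 0, 0.101) [0.4753 0.352  0.101 ]
    (0.065, -0.04, 0.01) [0.4981 0.3188 0.01  ]
    (0.065, 0.04, 0.01) [0.4614 0.3899 0.01  ]
    (0.13, 0, 0.098) [0.5375 0.3842 0.098 ]
probe+cr ('top',) [0.4206 0.3248 0.4756] [[-0.0, -1.0], [0.1, -0.5], [-0.4, -0.0], [1.1, 1.7], [-0.4, 0.3]]
probe+cr ('scene',) [0.4256 0.3226 0.4862] [[0.4, 0.2], [0.3, 0
[... 334 characters left out ...]
.0], [0.0, -0.0], [0.3, -0.0]]
man ('scene',) [ 0.6584 -0.0007  0.1113] [[0.1, -0.0], [0.0, -0.1], [-0.1, 0.1]]
met ('top', 'scene') [ 0.4486 -0.3057  0.0665] [[0.4, -0.6], [0.5, -0.4], [0.2, -0.6], [0.1, -1.2], [0.4, -1.0], [0.2, -1.2]]
    (-0.035, -0.06, 0.057) [ 0.4177 -0.3679  0.057 ]
    (-0.035, -0.008, 0.057) [ 0.4142 -0.316   0.057 ]
    (-0.035, 0.05, 0.057) [ 0.4104 -0.2581  0.057 ]
met ('top',) [ 0.4473 -0.3048  0.0668] [[0.0, -0.1], [0.1, 0.1], [-0.1, -0.1]]
met ('scene',) [ 0.4522 -0.3069  0.0636] [[-0.1, -0.0], [0.1, 0.1], [-0.1, -0.1]]
flask [0.417 0.053 0.17 ]
bottle [ 0.431 -0.081  0.215]
pink [0.37  0.175 0.215]
pink2 [ 0.324 -0.143  0.215]
funnelrim [ 0.667 -0.146  0.251]
```

```bash
python3 - <<'E'
from h import *
from scipy.spatial.transform import Rotation as Ro
o=ctrl.get_obs();q=o["tool_rot"];R=Ro.from_quat([q[1],q[2],q[3],q[0]]).as_matrix();print(R.round(3)); print("yaw x",np.arctan2(R[1,0],R[0,0]))
E
```

```text
[[ 0.431 -0.     0.902]
 [-0.902  0.     0.431]
 [-0.    -1.    -0.   ]]
yaw x -1.1250276318692944
```

```bash
cat > mv.py <<'E'
from h import *
from scipy.spatial.transform import Rotation as Ro
def go(target,n,yaw=None,note=""):
    o=ctrl.get_obs();q=o["tool_rot"];R=Ro.from_quat([q[1],q[2],q[3],q[0]]).as_matrix()
    d=R.T@(np.array(target)-o["tcp_pos"])*100
    print("t",round(o["time_s"],2),"tcp",o["tcp_pos"].round(4),"w",round(o["gripper_width"],3),"F",o["force"].round(2),"yaw",round(np.arctan2(R[1,0],R[0,0]),4),"tilt",R[2].round(4), "j",o["joint_positions"].round(2))
    print("tot cm",d.round(2),"per row",(d/n).round(3))
    if yaw is not None: print("turn",-(yaw-np.arctan2(R[1,0],R[0,0])))
E
python3 -c "
from mv import *
go((.4104,-.2581,.075),7,-1.095)"
```

```text
t 1.5 tcp [ 0.291 -0.609  0.208] w 0.999 F [-0.19  0.13 -0.15] yaw -1.125 tilt [-0. -1. -0.] j [-1.28  0.29  1.58 -0.    1.28 -0.15]
tot cm [-26.51  13.3   25.9 ] per row [-3.788  1.9    3.7  ]
turn -0.03002763186929447
```

Request:
step_arm([
  [[0,-3.7,1.8,3.6,0],[0,-3.7,1.8,3.6,0],[0,-3.7,1.8,3.6,0],[0,-3.7,1.8,3.6,0],[0,-3.7,1.8,3.6,0],[0,-3.7,1.8,3.6,0],[0,-4.3,1.5,4.3,0],[0,0,0,0,0]],
])

```text
time_s: 2.5
tcp_pos: [0.4101, -0.2539, 0.0833]
tool_rot: [0.6, -0.599, 0.377, -0.374]
force: [-0.1, -1.1, -0.8]
gripper_width: -0.002
```

```bash
python3 -c "
from mv import *
go((.4104,-.2581,.0505),1,-1.095)
crop_=ctrl.capture('top');cv2.imwrite('pics/t1.png',crop_[:,:,::-1]);crop('pics/t1.png','pics/t1c.png',(430,225),100,80,6)
crop_=ctrl.capture('scene');cv2.imwrite('pics/s1.png',crop_[:,:,::-1]);crop('pics/s1.png','pics/s1c.png',(225,220),100,80,6)"
```

```text
t 2.5 tcp [ 0.4101 -0.2539  0.0833] w -0.002 F [-0.08 -1.08 -0.82] yaw -1.1198 tilt [-0.0041 -1.     -0.001 ] j [-0.77  0.01  2.14  0.    1.    0.35]
tot cm [ 0.4   3.28 -0.15] per row [ 0.4    3.28  -0.154]
turn -0.024783725464165185
```

View pics/s1c.png

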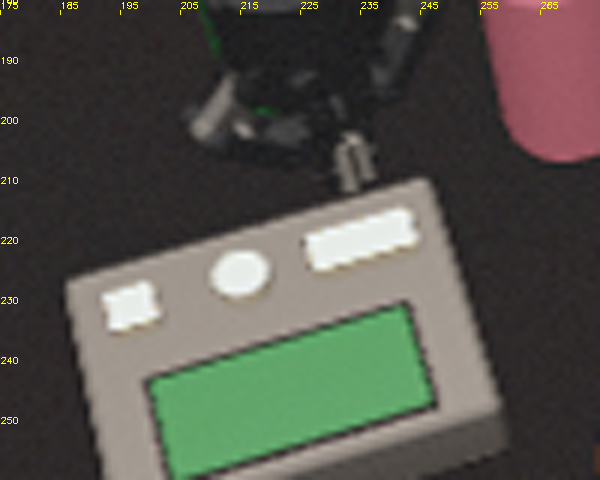

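View pics/t1c.png

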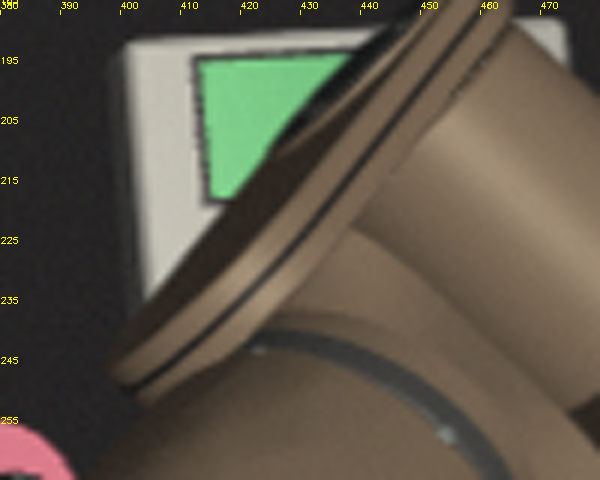

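The scene crop shows the shut fingertips at about (232,212), above the bar key at (234,220). The top view is covered by the arm.

```bash
python3 -c "
from h import *
print(proj('scene',(.4101,-.2539,.0833)),at_z('scene',(232.5,211.5),.0833))"
```

```text
[234.94693188 212.73030649] [ 0.40408487 -0.25984236  0.0833    ]
```

Request:
step_arm([
  [[0,0.35,0.5,-0.15,-0.025],[0,0,1.2,0,0],[0,0,0.7,0,0],[0,0,0.4,0,0],[0,0,0.3,0,0],[0,0,0.2,0,0],[0,0,0.1,0,0],[0,0,0,0,0]],
])

```text
time_s: 3.6
tcp_pos: [0.4107, -0.2622, 0.0512]
tool_rot: [-0.603, 0.603, -0.369, 0.37]
force: [-0.3, -0.2, 0.1]
gripper_width: 0.002
```

```bash
python3 -c "
from mv import *
go((.4104,-.2581,.0505),1,-1.095)
k=ctrl.capture('scene');cv2.imwrite('pics/s2.png',k[:,:,::-1]);crop('pics/s2.png','pics/s2c.png',(225,220),100,80,6)"
```

```text
t 3.6 tcp [ 0.4107 -0.2622  0.0512] w 0.002 F [-0.34 -0.18  0.13] yaw -1.0999 tilt [ 2.e-04 -1.e+00  1.e-04] j [-0.78  0.07  2.14  0.    0.93  0.32]
tot cm [-0.38  0.07  0.16] per row [-0.376  0.067  0.157]
turn -0.004855294069250782
```

View pics/s2c.png

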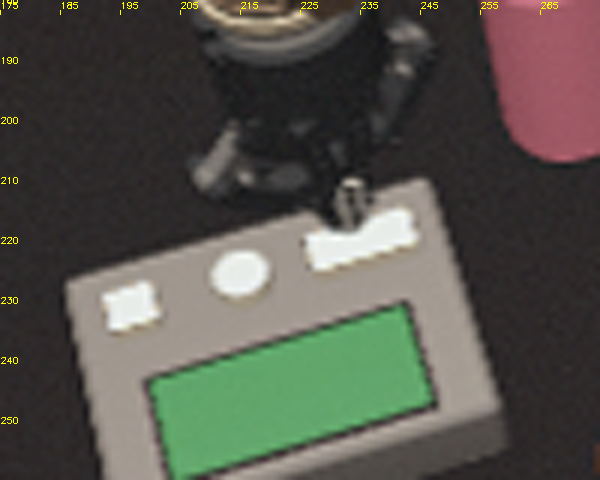

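```bash
python3 -c "
from h import *
print(proj('scene',(.4107,-.2622,.0512)))
for z in (.045,.051,.057,.065):print(at_z('scene',(232.5,217.5),z))"; python3 - <<'E'
import cv2;k=cv2.imread('pics/s2.png')[190:235,205:265];cv2.imwrite('pics/s2d.png',cv2.resize(k,None,fx=12,fy=12,interpolation=2))
E
```

```text
[233.89327319 219.77170096]
[ 0.39764433 -0.26510733  0.045     ]
[ 0.40177995 -0.2647933   0.051     ]
[ 0.40591556 -0.26447926  0.057     ]
[ 0.41142971 -0.26406055  0.065     ]
```

View pics/s2d.png

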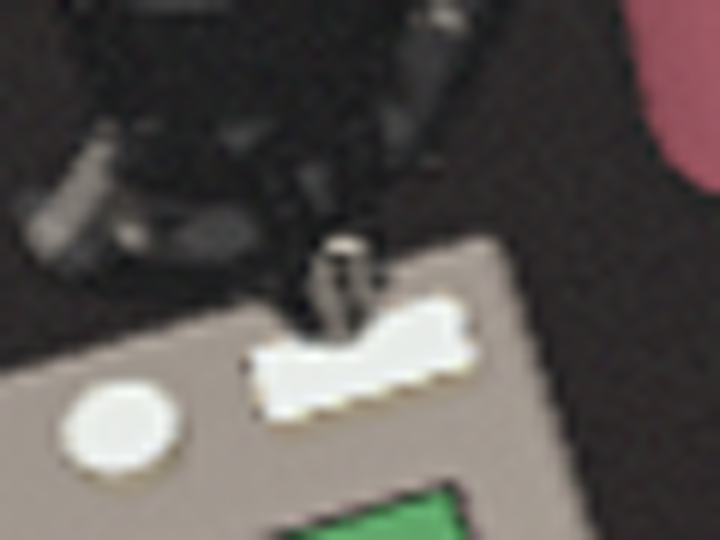

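The fingertips sit over the -x half of the bar key with no force yet, so I'll centre a little and go down slowly.

Request:
step_arm([
  [[0,-0.2,-0.1,0.4,0],[0,0,0.1,0,0],[0,0,0.2,0,0],[0,0,0.1,0,0],[0,0,0.1,0,0],[0,0,0,0,0],[0,0,0,0,0],[0,0,0,0,0]],
])

```text
time_s: 4.65
tcp_pos: [0.4133, -0.2586, 0.0471]
tool_rot: [-0.603, 0.603, -0.37, 0.37]
force: [0.1, -0.1, -0.1]
gripper_width: -0.0
```

```bash
python3 -c "
from mv import *
go((.4104,-.2581,.0505),1,-1.095)
k=ctrl.capture('scene');cv2.imwrite('pics/s3.png',k[:,:,::-1])
k=cv2.imread('pics/s3.png')[190:235,205:265];cv2.imwrite('pics/s3d.png',cv2.resize(k,None,fx=12,fy=12,interpolation=2))
"
```

```text
t 4.65 tcp [ 0.4133 -0.2586  0.0471] w -0.0 F [ 0.06 -0.1  -0.13] yaw -1.1 tilt [ 1.e-04 -1.e+00  0.e+00] j [-0.77  0.08  2.14 -0.    0.92  0.33]
tot cm [-0.18 -0.34 -0.24] per row [-0.177 -0.338 -0.235]
turn -0.004965646682682845
```

View pics/s3d.png

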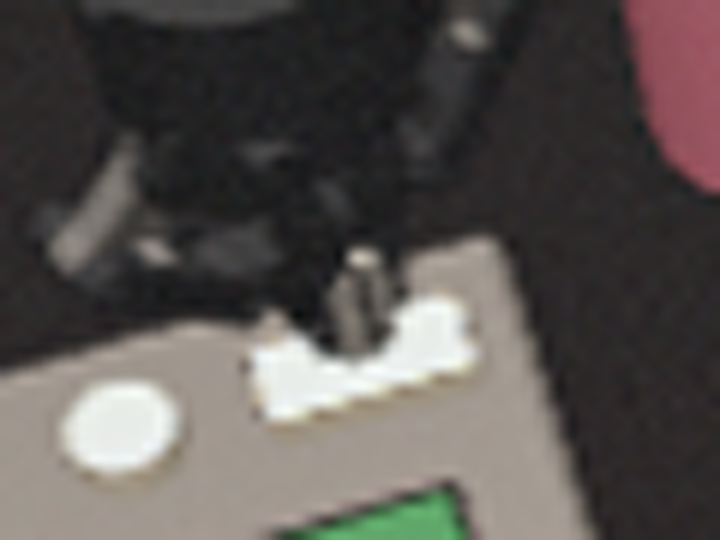

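Request:
step_arm([
  [[0,0,0.1,0,0],[0,0,0.1,0,0],[0,0,0.1,0,0],[0,0,0.1,0,0],[0,0,0,0,0],[0,0,0,0,0],[0,0,0,0,0],[0,0,0,0,0]],
])

```text
time_s: 5.7
tcp_pos: [0.4133, -0.2586, 0.0431]
tool_rot: [0.603, -0.603, 0.37, -0.37]
force: [-0.3, 0.3, -0.1]
gripper_width: 0.001
```

Request:
step_arm([
  [[0,0,0.1,0,0],[0,0,0.1,0,0],[0,0,0.1,0,0],[0,0,0.1,0,0],[0,0,0,0,0],[0,0,0,0,0],[0,0,0,0,0],[0,0,0,0,0]],
])

```text
time_s: 6.7
tcp_pos: [0.4133, -0.2586, 0.0391]
tool_rot: [-0.603, 0.603, -0.37, 0.37]
force: [0.0, -0.2, 0.6]
gripper_width: -0.003
```

```bash
python3 -c "
from mv import *
go((.4104,-.2581,.0505),1,-1.095)
k=ctrl.capture('scene');cv2.imwrite('pics/s4.png',k[:,:,::-1])
k=cv2.imread('pics/s4.png')[190:235,205:265];cv2.imwrite('pics/s4d.png',cv2.resize(k,None,fx=12,fy=12,interpolation=2))
"
```

```text
t 6.7 tcp [ 0.4133 -0.2586  0.0391] w -0.003 F [ 0.02 -0.16  0.57] yaw -1.1 tilt [ 0. -1. -0.] j [-0.77  0.09  2.15 -0.    0.9   0.33]
tot cm [-0.17 -1.14 -0.23] per row [-0.174 -1.142 -0.232]
turn -0.005045640583469346
```

View pics/s4d.png

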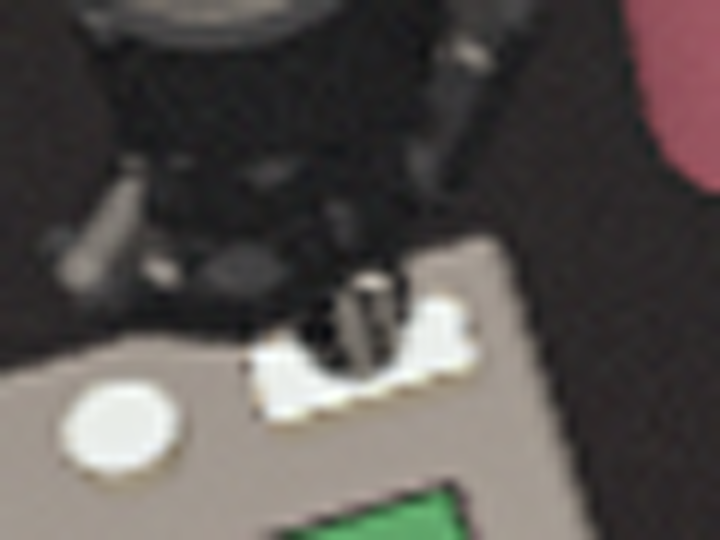

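Light contact at TCP z 0.039, so the tips sit about 18 mm higher than the reported TCP suggests. I'll continue through the key stroke in small steps.

Request:
step_arm([
  [[0,0,0.1,0,0],[0,0,0.1,0,0],[0,0,0.1,0,0],[0,0,0.1,0,0],[0,0,0,0,0],[0,0,0,0,0],[0,0,0,0,0],[0,0,0,0,0]],
])

```text
time_s: 7.75
tcp_pos: [0.4133, -0.2586, 0.0351]
tool_rot: [-0.603, 0.603, -0.37, 0.37]
force: [0.6, -0.3, -0.0]
gripper_width: -0.001
```

```bash
python3 -c "
from mv import *
go((.4104,-.2581,.0505),1,-1.095)
k=ctrl.capture('scene');cv2.imwrite('pics/s5.png',k[:,:,::-1])
k=cv2.imread('pics/s5.png')[190:235,205:265];cv2.imwrite('pics/s5d.png',cv2.resize(k,None,fx=12,fy=12,interpolation=2))
"
```

```text
t 7.75 tcp [ 0.4133 -0.2586  0.0351] w -0.001 F [ 0.6  -0.35 -0.01] yaw -1.1 tilt [ 1.e-04 -1.e+00  0.e+00] j [-0.77  0.1   2.15 -0.    0.9   0.33]
tot cm [-0.17 -1.54 -0.24] per row [-0.175 -1.539 -0.236]
turn -0.004988201956426241
```

View pics/s5d.png

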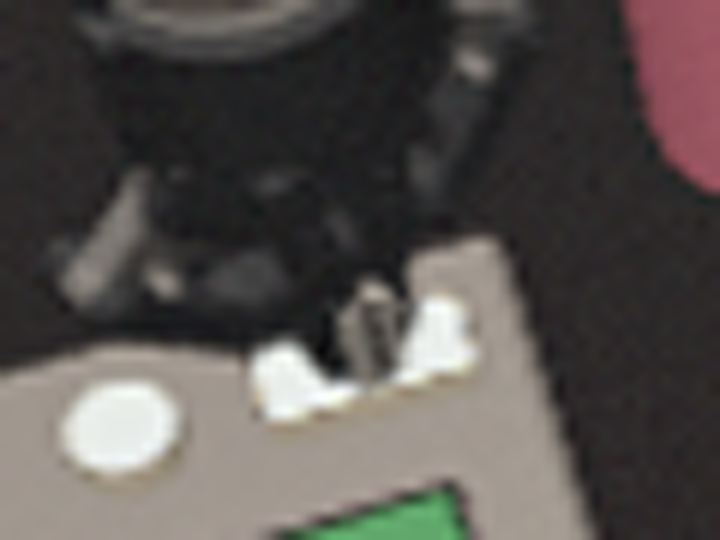

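Request:
step_arm([
  [[0,0,0.1,0,0],[0,0,0.1,0,0],[0,0,0.1,0,0],[0,0,0.1,0,0],[0,0,0,0,0],[0,0,0,0,0],[0,0,0,0,0],[0,0,0,0,0]],
])

```text
time_s: 8.8
tcp_pos: [0.4133, -0.2586, 0.0311]
tool_rot: [-0.603, 0.603, -0.37, 0.37]
force: [0.0, 0.8, 2.5]
gripper_width: -0.0
```

```bash
python3 -c "
from mv import *
go((.4104,-.2581,.0505),1,-1.095)
k=ctrl.capture('scene');cv2.imwrite('pics/s6.png',k[:,:,::-1])
k=cv2.imread('pics/s6.png')[180:240,190:270];cv2.imwrite('pics/s6d.png',cv2.resize(k,None,fx=9,fy=9,interpolation=2))
"
```

```text
t 8.8 tcp [ 0.4133 -0.2586  0.0311] w -0.0 F [0.01 0.76 2.53] yaw -1.0999 tilt [ 2.e-04 -1.e+00  1.e-04] j [-0.77  0.1   2.15 -0.    0.89  0.33]
tot cm [-0.18 -1.94 -0.24] per row [-0.177 -1.937 -0.238]
turn -0.00491599963670053
```

View pics/s6d.png

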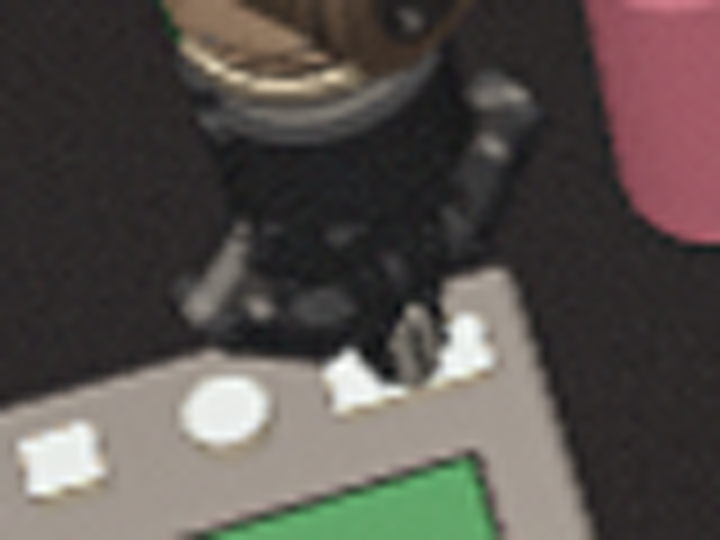

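```bash
python3 -c "
from mv import *
o=ctrl.get_obs();print(o['force'],o['moment'])
for z in (.031,.045,.057):print(at_z('scene',(235.8,222.8),z))
a=cv2.imread('pics/s4.png');b=cv2.imread('pics/s6.png')
k=np.hstack([a[210:236,220:250],b[210:236,220:250]]);cv2.imwrite('pics/cmp.png',cv2.resize(k,None,fx=13,fy=13,interpolation=0))"
```

```text
[-0.70638137  0.530652    2.9994686 ] [ 0.08440299  0.1202682  -0.00631573]
[ 0.40880045 -0.25959473  0.031     ]
[ 0.41819287 -0.25893923  0.045     ]
[ 0.42624352 -0.25837737  0.057     ]
```

View pics/cmp.png

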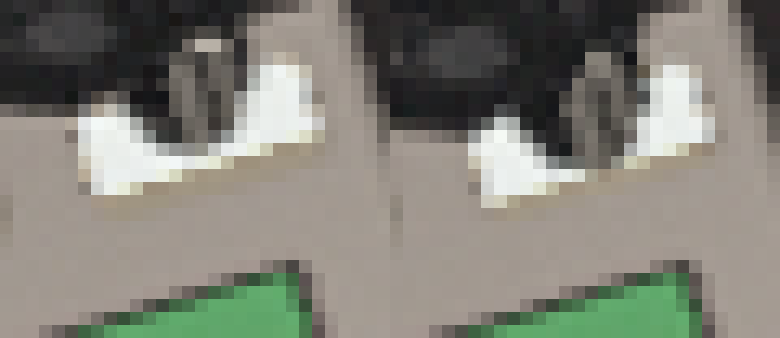

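The key is now moving: its lower edge shifted by about 1 px and the force is 3 N. I'll go on to the stop.

Request:
step_arm([
  [[0,0,0.1,0,0],[0,0,0.1,0,0],[0,0,0.1,0,0],[0,0,0,0,0],[0,0,0,0,0],[0,0,0,0,0],[0,0,0,0,0],[0,0,0,0,0]],
])

```text
time_s: 9.85
tcp_pos: [0.4133, -0.2586, 0.0281]
tool_rot: [-0.603, 0.603, -0.37, 0.37]
force: [-0.4, 0.7, 5.2]
gripper_width: 0.0
```

```bash
python3 -c "
from mv import *
o=ctrl.get_obs();print(o['force'],o['moment'])
k=ctrl.capture('scene');cv2.imwrite('pics/s7.png',k[:,:,::-1])
a=cv2.imread('pics/s6.png');b=cv2.imread('pics/s7.png')
k=np.hstack([a[210:236,220:250],b[210:236,220:250]]);cv2.imwrite('pics/cmp2.png',cv2.resize(k,None,fx=13,fy=13,interpolation=0))"
```

```text
[-0.44416739  0.65407399  5.16587536] [ 0.1154506   0.11686693 -0.05852163]
```

View pics/cmp2.png

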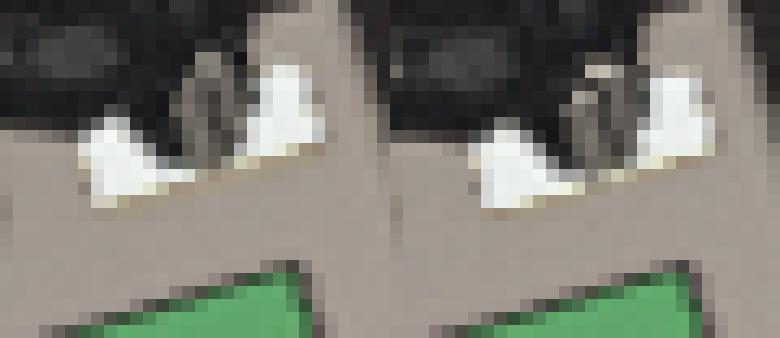

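Request:
step_arm([
  [[0,0,0.1,0,0],[0,0,0,0,0],[0,0,0.1,0,0],[0,0,0,0,0],[0,0,0,0,0],[0,0,0,0,0],[0,0,0,0,0],[0,0,0,0,0]],
])

```text
time_s: 10.9
tcp_pos: [0.4134, -0.2587, 0.0276]
tool_rot: [0.603, -0.603, 0.37, -0.369]
force: [-4.4, 2.8, 12.9]
gripper_width: -0.003
```

Bottomed out: 12.9 N with only 0.5 mm of movement. The tips are therefore at TCP z + 23 mm. Next I'll lift and travel to the cradle above bottle height.

Request:
step_arm([
  [[0,0,-5,0,0],[0,0,-5,0,0],[0,0,-5,0,0],[0,0,-5,0,0],[0,-3.8,0,3.9,0],[0.5,-3.8,0,3.9,0],[1,-3.8,0,3.9,0],[1,-3.8,0,3.9,0]],
])

```text
time_s: 11.9
tcp_pos: [0.4834, -0.0507, 0.225]
tool_rot: [-0.603, 0.603, -0.37, 0.37]
force: [0.9, -0.3, -0.2]
gripper_width: 0.636
```

Request:
step_arm([
  [[1,-3.8,0,3.9,0],[1,-4.6,0,1.1,0],[1,-4.6,0,1.1,0],[1,-4.6,0,1.1,0],[1,-4.6,0,1.1,0],[1,-4.6,0,1.1,0],[1,-4.6,0,1.1,0],[1,-4.6,0,1.1,0]],
])

```text
time_s: 12.9
tcp_pos: [0.4226, 0.3225, 0.2248]
tool_rot: [-0.603, 0.603, -0.37, 0.369]
force: [0.8, -0.3, 0.1]
gripper_width: 0.996
```

```bash
python3 -c "
from mv import *
for n in ('top','scene'):
  k=ctrl.capture(n);cv2.imwrite(f'pics/{n}8.png',k[:,:,::-1])
go((.421,.3235,.12),1,-1.095)
crop('pics/scene8.png','pics/s8c.png',(435,173),110,100,6)"
```

```text
t 13.0 tcp [0.4217 0.3243 0.2247] w 1.0 F [0.6  0.11 0.25] yaw -1.0952 tilt [-0.0013 -1.     -0.0011] j [ 0.46 -0.04  1.91  0.    1.28  1.56]
tot cm [ 0.05 10.47 -0.09] per row [ 0.049 10.469 -0.085]
turn -0.00019129085708047278
```

View pics/top8.png

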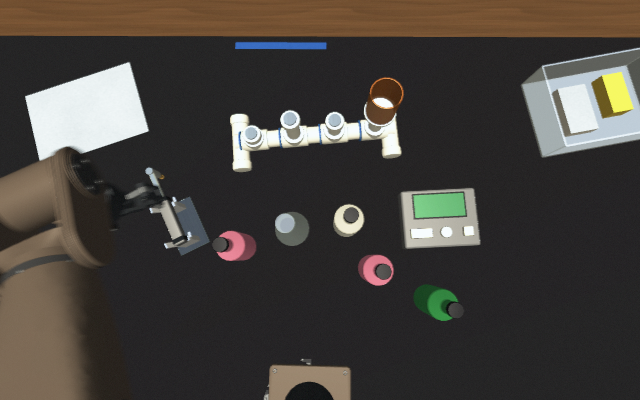

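View pics/s8c.png

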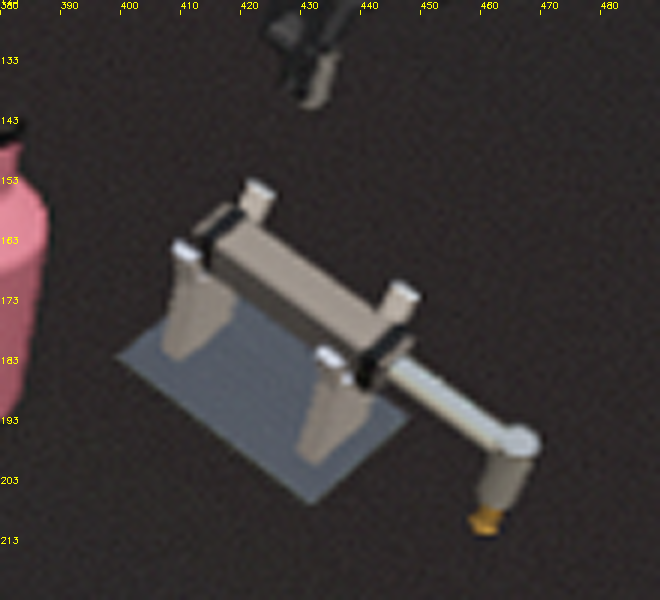

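```bash
python3 -c "
from mv import *
p=np.array([.4217,.3243,.2247]); jx=np.array([np.cos(-1.095),np.sin(-1.095),0])
for n in ('top','scene'):
  for dz in (0,.023,.036):
    print(n,dz,[proj(n,p+[0,0,dz]+s*jx).round(1).tolist() for s in (-.0425,0,.0425)])
crop('pics/scene8.png','pics/s8f.png',(430,120),110,80,7)
crop('pics/top8.png','pics/t8f.png',(145,200),90,70,8)"
```

```text
top 0 [[125.0, 225.2], [144.9, 215.6], [164.6, 206.2]]
top 0.023 [[118.6, 224.2], [139.1, 214.4], [159.5, 204.6]]
top 0.036 [[114.8, 223.7], [135.7, 213.7], [156.5, 203.7]]
scene 0 [[446.8, 131.2], [437.0, 139.0], [427.1, 147.0]]
scene 0.023 [[448.6, 125.3], [438.7, 133.2], [428.6, 141.2]]
scene 0.036 [[449.6, 121.9], [439.7, 129.8], [429.5, 137.9]]
```

View pics/s8f.png

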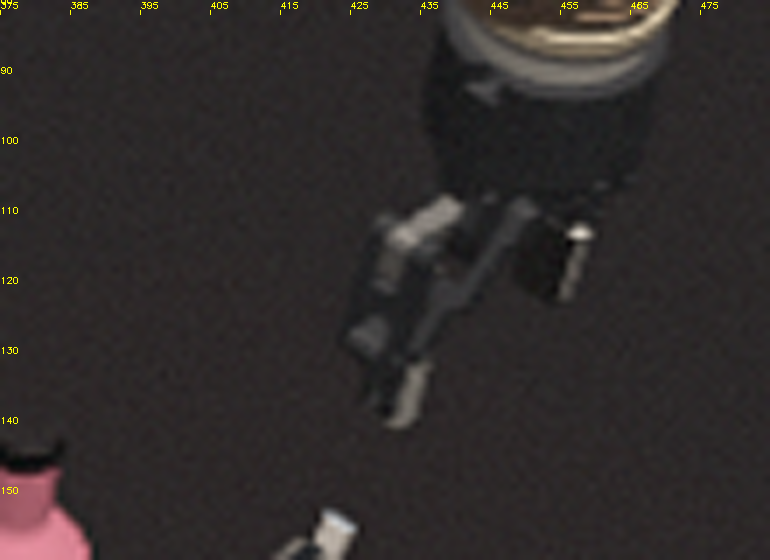

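View pics/t8f.png

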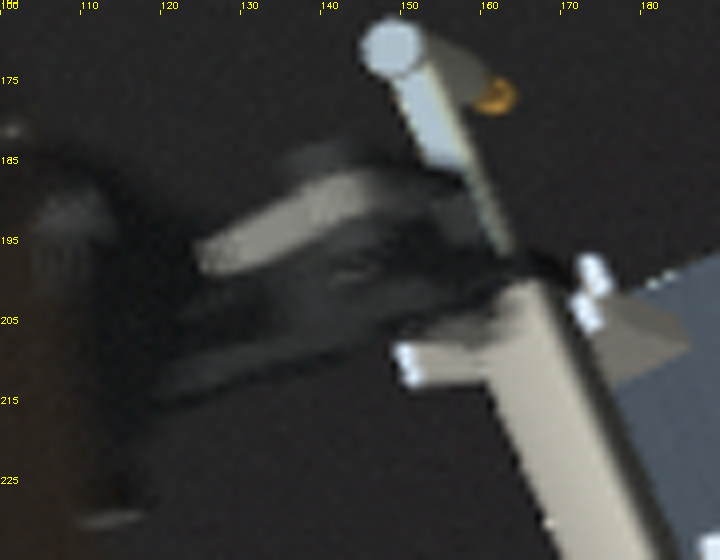

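Both views place the open fingers as predicted with the 23 mm offset: scene (432,140) and (455,122), top right finger near (157,204). The probe in the cradle is the only one present. I'll descend straight down to it.

Request:
step_arm([
  [[1,0,4.5,0,0],[1,0,4.5,0,0],[1,0,4.5,0,0],[1,0,2.5,0,0],[1,0,1.2,0,0],[1,0,0.8,0,0],[1,0,0,0,0],[1,0,0,0,0]],
])

```text
time_s: 14.0
tcp_pos: [0.4243, 0.3215, 0.0472]
tool_rot: [0.604, -0.602, 0.369, -0.37]
force: [0.0, -0.8, 0.7]
gripper_width: 1.002
```

```bash
python3 -c "
from mv import *
for n in ('top','scene'):
  k=ctrl.capture(n);cv2.imwrite(f'pics/{n}9.png',k[:,:,::-1])
go((.421,.3235,.045),1,-1.095)
crop('pics/scene9.png','pics/s9c.png',(435,173),110,90,7)"
```

```text
t 14.1 tcp [0.4242 0.3215 0.0471] w 0.999 F [ 0.12 -0.08 -0.43] yaw -1.0999 tilt [ 0.     -1.      0.0021] j [ 0.46  0.17  2.04 -0.    0.93  1.56]
tot cm [-0.32  0.21 -0.19] per row [-0.321  0.214 -0.191]
turn -0.00486629348975498
```

View pics/s9c.png

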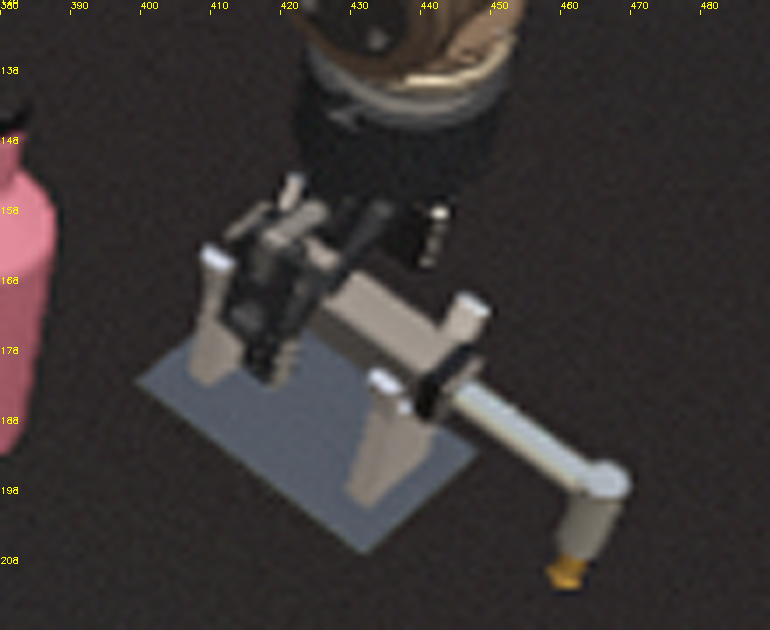

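```bash
python3 -c "
from mv import *
c,s=np.cos(.476),np.sin(.476)
for uv,z in (((420,182.5),.083),((415.5,180),.083),((441,165),.083),((590/7+380,480/7+128),.098)):
  w=at_z('scene',uv,z)-[.4215,.324,0];print(uv,(c*w[0]+s*w[1]).round(4),(-s*w[0]+c*w[1]).round(4))"
```

```text
(420, 182.5) 0.0114 -0.0486
(415.5, 180) -0.0037 -0.0511
(441, 165) 0.0118 0.0484
(464.2857142857143, 196.57142857142856) 0.1349 -0.007
```

Request:
step_arm([
  [[0,0,0,0,0],[0,0,0,0,0],[0,0,0,0,0],[0,0,0,0,0],[0,0,0,0,0],[0,0,0,0,0],[0,0,0,0,0],[0,0,0,0,0]],
])

```text
time_s: 15.1
tcp_pos: [0.4237, 0.3213, 0.0464]
tool_rot: [0.603, -0.603, 0.37, -0.37]
force: [0.2, 1.4, 3.3]
gripper_width: 0.294
```

Request:
step_arm([
  [[0,0,-0.5,0,0],[0,0,-1,0,0],[0,0,-2.5,0,0],[0,0,-3.5,0,0],[0,0,-4,0,0],[0,0,-4,0,0],[0,0,-3.5,0,0],[0,0,0,0,0]],
])

```text
time_s: 16.1
tcp_pos: [0.4251, 0.3219, 0.2399]
tool_rot: [0.605, -0.601, 0.368, -0.371]
force: [-0.2, 0.7, -1.1]
gripper_width: 0.291
```

```bash
python3 -c "
from mv import *
for n in ('top','scene'):
  k=ctrl.capture(n);cv2.imwrite(f'pics/{n}10.png',k[:,:,::-1])
go((.421,.3235,.045),1,-1.1)
crop('pics/scene10.png','pics/s10c.png',(450,150),130,110,6)
crop('pics/top10.png','pics/t10c.png',(130,180),130,110,6)"
```

```text
t 16.2 tcp [0.4229 0.3208 0.2351] w 0.299 F [-0.09 -0.04 -2.6 ] yaw -1.1001 tilt [ 0.     -1.     -0.0014] j [ 0.46 -0.05  1.9  -0.    1.3   1.56]
tot cm [-3.300e-01  1.901e+01 -1.000e-02] per row [-3.2900e-01  1.9005e+01 -1.4000e-02]
turn -8.45862082956561e-05
```

View pics/s10c.png

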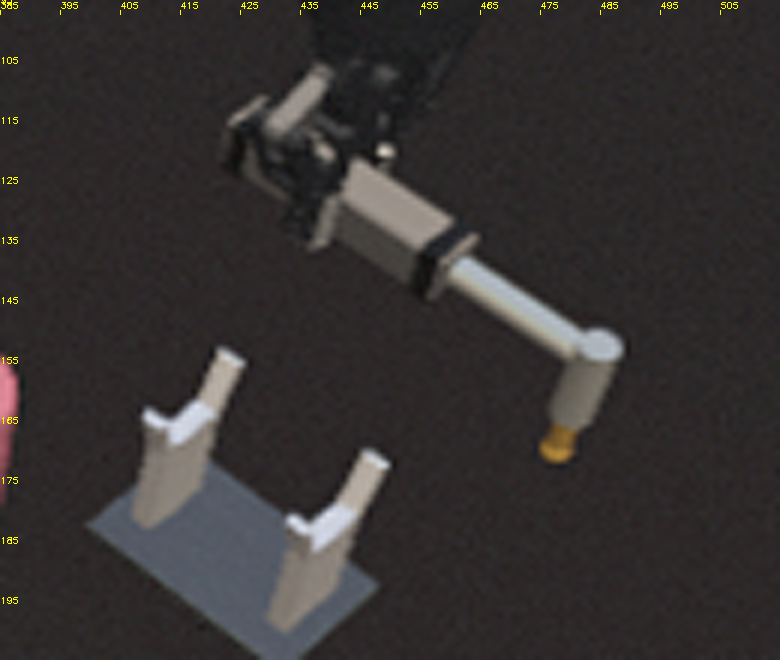

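View pics/t10c.png

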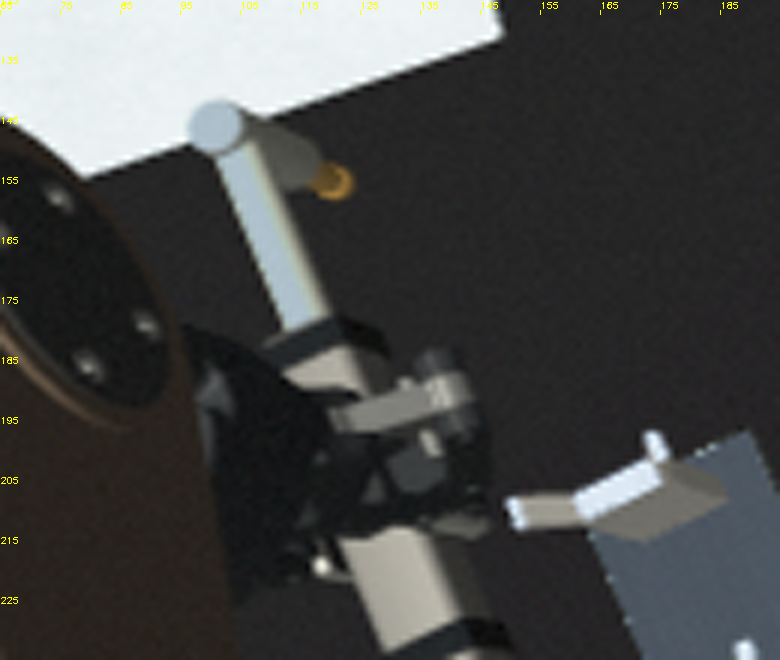

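```bash
python3 -c "
from mv import *
tc=np.array([.4229,.3208])
c,s=np.cos(.4708),np.sin(.4708)
for n,uv,z in (('top',(120.4,154.8),.2177),('scene',(477.4,169),.2177),('top',(100.5,145.7),.2867),('scene',(484.7,152.3),.2867)):
  w=at_z(n,uv,z);d=w[:2]-tc;print(n,z,w.round(4),'along',(c*d[0]+s*d[1]).round(4),'across',(-s*d[0]+c*d[1]).round(4),'world d',d.round(4))
def tri(a,b):
  A=[]
  for n,uv in (a,b):
    p=C[n];P=np.array([[p['fx'],0,p['cx']],[0,p['fy'],p['cy']],[0,0,1]])@np.c_[np.array(p['R']),np.array(p['t'])];A.append((P,np.array(uv,float)))
  X=cv2.triangulatePoints(A[0][0],A[1][0],A[0][1],A[1][1]);return (X[:3]/X[3]).ravel()
print(tri(('top',(120.4,154.8)),('scene',(477.4,169))),tri(('top',(100.5,145.7)),('scene',(484.7,152.3))))
"
```

```text
top 0.2177 [0.5462 0.39   0.2177] along 0.1412 across 0.0057 world d [0.1233 0.0692]
scene 0.2177 [0.5431 0.3859 0.2177] along 0.1367 across 0.0035 world d [0.1202 0.0651]
top 0.2867 [0.545  0.3896 0.2867] along 0.14 across 0.006 world d [0.1221 0.0688]
scene 0.2867 [0.5452 0.3847 0.2867] along 0.138 across 0.0014 world d [0.1223 0.0639]
[0.5449079  0.38562549 0.22117792] [0.54455095 0.38681637 0.28681074]
```

The probe is held level. The tip is offset from the TCP by (0.122, 0.067, -0.023), with both cameras agreeing within about 5 mm. Moving to above the short pad.

Request:
step_arm([
  [[0,2,0,-0.2,0],[0,4,0,-0.4,0],[0,4.4,0,-0.4,0],[0,4.4,0,-0.4,0],[0,4.4,0,-0.4,0],[0,4,0,-0.4,0],[0,2.2,0,-0.2,0],[0,0,0,0,0]],
])

```text
time_s: 17.2
tcp_pos: [0.5163, 0.0826, 0.2332]
tool_rot: [-0.601, 0.603, -0.372, 0.369]
force: [-0.0, -0.5, -1.9]
gripper_width: 0.292
```

```bash
python3 -c "
from mv import *
go((.5168,.0833,.125),1,-1.1)"
```

```text
t 17.2 tcp [0.5163 0.0826 0.2332] w 0.292 F [-0.05 -0.5  -1.86] yaw -1.1028 tilt [-0.0024 -1.     -0.0045] j [-0.04 -0.07  1.92 -0.    1.3   1.07]
tot cm [-1.000e-02  1.082e+01  1.300e-01] per row [-0.015 10.815  0.129]
turn -0.0027840091993529548
```

Request:
step_arm([
  [[0,0,3,0,0],[0,0,3.5,0,0],[0,0,2.5,0,0],[0,0,1.2,0,0],[0,0,0.6,0,0],[0,0,0,0,0],[0,0,0,0,0],[0,0,0,0,0]],
])

```text
time_s: 18.2
tcp_pos: [0.5179, 0.0838, 0.1291]
tool_rot: [0.603, -0.602, 0.369, -0.37]
force: [-0.3, 0.5, -1.7]
gripper_width: 0.297
```

```bash
python3 -c "
from mv import *
for n in ('top','scene'):
  k=ctrl.capture(n);cv2.imwrite(f'pics/{n}11.png',k[:,:,::-1])
go((.5168,.0833,.125),1,-1.1)
crop('pics/scene11.png','pics/s11c.png',(400,246),50,40,14)
crop('pics/top11.png','pics/t11c.png',(255,140),50,40,14)"
```

```text
t 18.3 tcp [0.5176 0.0838 0.1287] w 0.29 F [-0.25 -0.23 -1.14] yaw -1.1 tilt [ 6.e-04 -1.e+00  1.e-03] j [-0.03  0.03  2.01  0.    1.09  1.07]
tot cm [ 0.01  0.37 -0.1 ] per row [ 0.008  0.37  -0.099]
turn -3.083789915381274e-05
```

View pics/s11c.png

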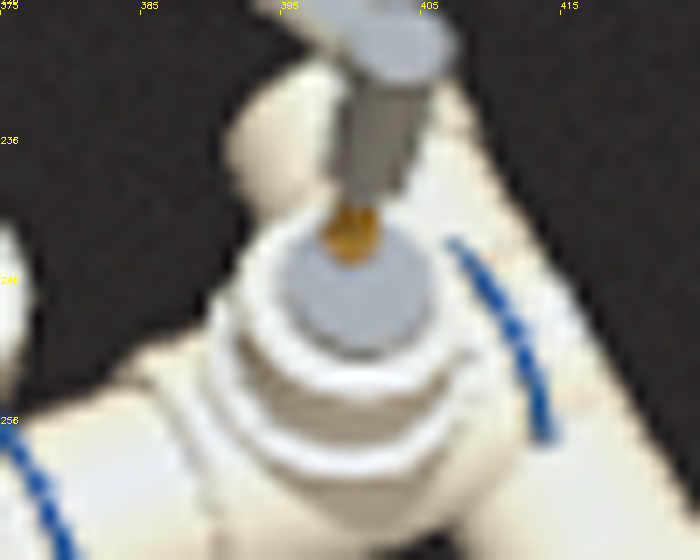

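View pics/t11c.png

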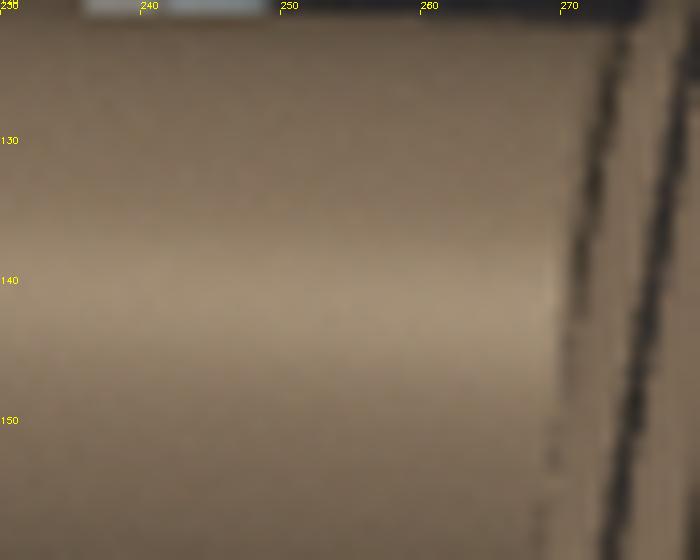

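```bash
python3 -c "
from h import *
print(at_z('scene',(399.8,242),.1113),at_z('scene',(400.3,246),.095))"
```

```text
[0.63920498 0.14646954 0.1113    ] [0.64268493 0.14878499 0.095     ]
```

The tip at (400,244) is 3.5 mm short of the pad centre at (400,246) in the same camera. I'll nudge it forward and press gently.

Request:
step_arm([
  [[0,0,0.4,0.4,0],[0,0,0.4,0,0],[0,0,0.3,0,0],[0,0,0.2,0,0],[0,0,0.2,0,0],[0,0,0,0,0],[0,0,0,0,0],[0,0,0,0,0]],
])

```text
time_s: 19.3
tcp_pos: [0.5208, 0.0857, 0.1132]
tool_rot: [0.603, -0.603, 0.37, -0.37]
force: [-0.0, -0.8, -0.1]
gripper_width: 0.296
```

```bash
python3 -c "
from mv import *
for n in ('scene',):
  k=ctrl.capture(n);cv2.imwrite(f'pics/{n}12.png',k[:,:,::-1])
go((.5168,.0833,.125),1,-1.1)
crop('pics/scene12.png','pics/s12c.png',(400,246),50,40,14)"
```

```text
t 19.35 tcp [0.5208 0.0857 0.1132] w 0.299 F [-0.6  -0.04 -0.01] yaw -1.0999 tilt [ 0.e+00 -1.e+00  1.e-04] j [-0.03  0.06  2.02 -0.    1.06  1.07]
tot cm [ 0.03 -1.18 -0.47] per row [ 0.029 -1.182 -0.468]
turn 5.586590218897847e-05
```

View pics/s12c.png

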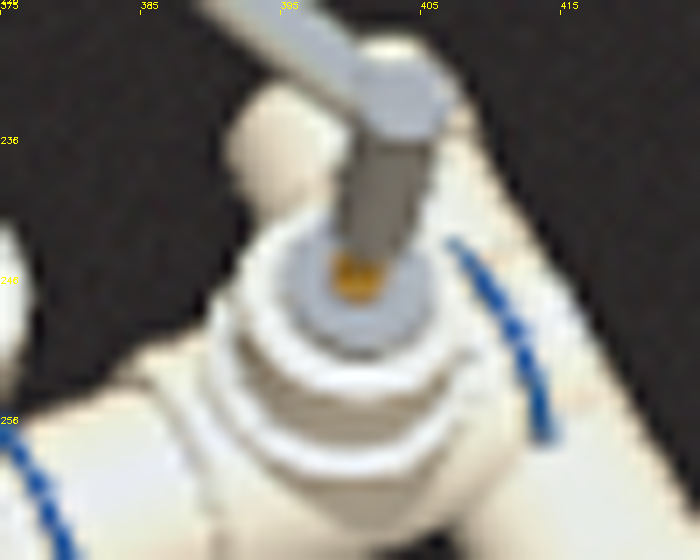

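The tip is centred on the pad, the stylus is visibly shortened, and the load is about 1.6 N. I'll press slightly more and hold for a second.

Request:
step_arm([
  [[0,0,0.1,0,0],[0,0,0,0,0],[0,0,0,0,0],[0,0,0,0,0],[0,0,0,0,0],[0,0,0,0,0],[0,0,0,0,0],[0,0,0,0,0]],
])

```text
time_s: 20.35
tcp_pos: [0.5209, 0.0857, 0.1121]
tool_rot: [0.603, -0.603, 0.37, -0.37]
force: [-0.8, -0.0, 0.2]
gripper_width: 0.295
```

Request:
step_arm([
  [[0,0,-3,0,0],[0,0,-5,0,0],[0,0,-4,0,0],[0,3.5,0,-1.3,0],[0,4.5,0,-1.7,0],[0,4.5,0,-1.7,0],[0,4,0,-1.5,0],[0,2.2,0,-0.9,0]],
])

```text
time_s: 21.35
tcp_pos: [0.542, -0.1153, 0.2313]
tool_rot: [-0.602, 0.603, -0.371, 0.37]
force: [0.8, -0.3, -1.2]
gripper_width: 0.293
```

Request:
step_arm([
  [[0,0,0,0,0],[0,0,2,0,0],[0,0,2.5,0,0],[0,0,1.5,0,0],[0,0,0.9,0,0],[0,0,0,0,0],[0,0,0,0,0],[0,0,0,0,0]],
])

```text
time_s: 22.35
tcp_pos: [0.543, -0.1134, 0.1641]
tool_rot: [0.603, -0.603, 0.369, -0.37]
force: [1.0, -0.3, -2.1]
gripper_width: 0.296
```

```bash
python3 -c "
from mv import *
for n in ('scene',):
  k=ctrl.capture(n);cv2.imwrite(f'pics/{n}13.png',k[:,:,::-1])
go((.5426,-.1131,.1534),1,-1.1)
crop('pics/scene13.png','pics/s13c.png',(330,260),60,50,12)"
```

```text
t 22.4 tcp [ 0.5429 -0.1134  0.164 ] w 0.293 F [-0.11  0.61 -1.88] yaw -1.1 tilt [ 0.0013 -1.      0.0012] j [-0.39  0.06  1.92  0.    1.16  0.71]
tot cm [-0.04  1.06 -0.01] per row [-0.042  1.062 -0.013]
turn -4.6645185425964186e-05
```

View pics/s13c.png

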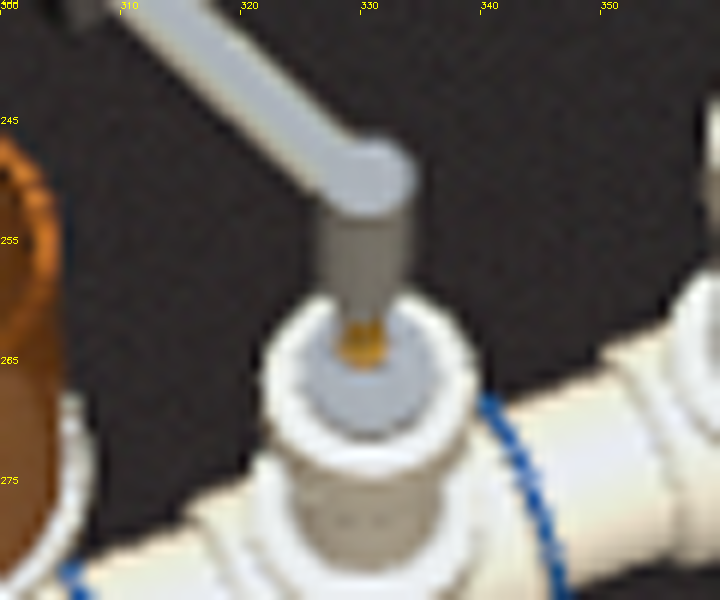

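The tip at (330,264) is above the middle pad at (331,266). Pressing by the same amount and holding.

Request:
step_arm([
  [[0,0,0.6,0,0],[0,0,0.4,0,0],[0,0,0.3,0,0],[0,0,0.3,0,0],[0,0,0,0,0],[0,0,0,0,0],[0,0,0,0,0],[0,0,0,0,0]],
])

```text
time_s: 23.4
tcp_pos: [0.5424, -0.1132, 0.1472]
tool_rot: [-0.603, 0.603, -0.37, 0.37]
force: [-2.1, -0.3, 0.4]
gripper_width: 0.293
```

```bash
python3 -c "
from mv import *
for n in ('scene',):
  k=ctrl.capture(n);cv2.imwrite(f'pics/{n}14.png',k[:,:,::-1])
go((.5426,-.1131,.1534),1,-1.1)
crop('pics/scene14.png','pics/s14c.png',(330,260),60,50,12)"
```

```text
t 23.45 tcp [ 0.5424 -0.1132  0.1472] w 0.298 F [-1.14 -0.26 -0.08] yaw -1.1 tilt [ 2.e-04 -1.e+00  1.e-04] j [-0.39  0.08  1.93 -0.    1.13  0.71]
tot cm [ 0.   -0.62  0.02] per row [ 0.    -0.622  0.022]
turn 4.3987412242207924e-05
```

View pics/s14c.png

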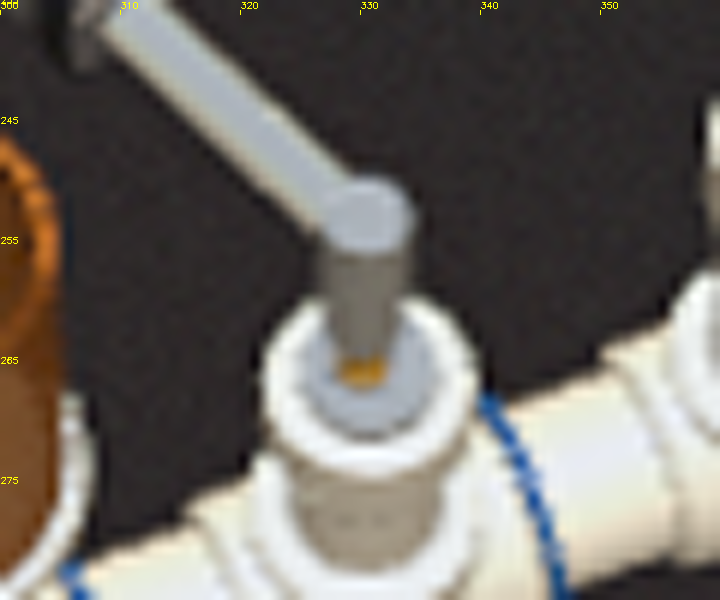

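The stylus is pushed in at the pad centre at (330,266). Holding another second.

Request:
step_arm([
  [[0,0,0,0,0],[0,0,0,0,0],[0,0,0,0,0],[0,0,0,0,0],[0,0,0,0,0],[0,0,0,0,0],[0,0,0,0,0],[0,0,0,0,0]],
])

```text
time_s: 24.45
tcp_pos: [0.5424, -0.1132, 0.1471]
tool_rot: [0.603, -0.603, 0.37, -0.37]
force: [-0.8, -0.7, 0.1]
gripper_width: 0.296
```

Request:
step_arm([
  [[0,0,-3,0,0],[0,0,-5,0,0],[0,-3,0,1.1,0],[0,-3.6,0,1.4,0],[0,-2.7,0,1,0],[0,0,0,0,0],[0,0,1.6,0,0],[0,0,1.2,0,0]],
])

```text
time_s: 25.45
tcp_pos: [0.5308, -0.0152, 0.1971]
tool_rot: [-0.602, 0.603, -0.371, 0.369]
force: [-0.9, 0.7, -2.2]
gripper_width: 0.298
```

```bash
python3 -c "
from mv import *
for n in ('scene',):
  k=ctrl.capture(n);cv2.imwrite(f'pics/{n}15.png',k[:,:,::-1])
go((.5316,-.0138,.1884),1,-1.1)
crop('pics/scene15.png','pics/s15c.png',(368,240),60,50,12)"
```

```text
t 25.5 tcp [ 0.5297 -0.0149  0.195 ] w 0.29 F [ 0.34  0.94 -3.29] yaw -1.1013 tilt [-0.0034 -1.     -0.0044] j [-0.22 -0.02  1.94 -0.    1.23  0.88]
tot cm [-0.01  0.66  0.22] per row [-0.013  0.664  0.222]
turn -0.0012994764956482108
```

View pics/s15c.png

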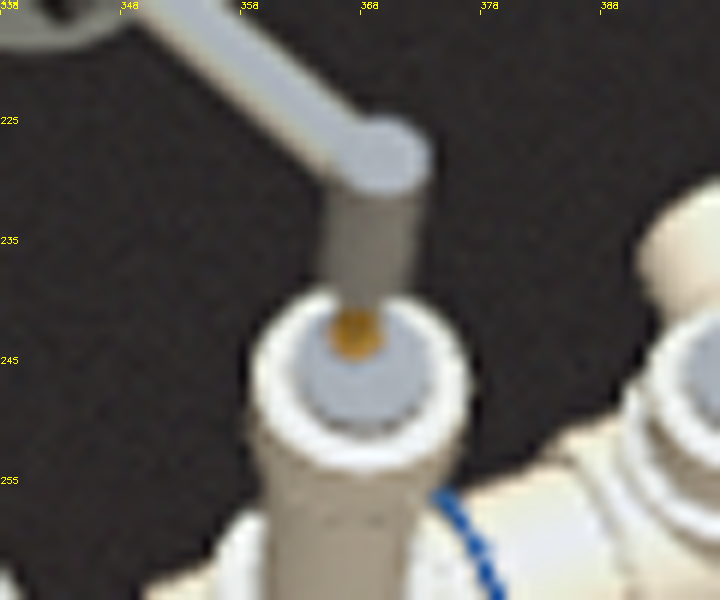

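Request:
step_arm([
  [[0,0,0,0,0],[0,0,0.6,0,0],[0,0,0.5,0,0],[0,0,0.3,0,0],[0,0,0.2,0,0],[0,0,0,0,0],[0,0,0,0,0],[0,0,0,0,0]],
])

```text
time_s: 26.5
tcp_pos: [0.5315, -0.0145, 0.1833]
tool_rot: [0.603, -0.603, 0.369, -0.37]
force: [-0.1, -0.2, -0.7]
gripper_width: 0.296
```

```bash
python3 -c "
from mv import *
for n in ('scene',):
  k=ctrl.capture(n);cv2.imwrite(f'pics/{n}16.png',k[:,:,::-1])
go((.5316,-.0138,.1884),1,-1.1)
crop('pics/scene16.png','pics/s16c.png',(368,240),60,50,12)"
```

```text
t 26.55 tcp [ 0.5315 -0.0145  0.1833] w 0.292 F [-0.82 -0.06 -0.01] yaw -1.1001 tilt [ 4.e-04 -1.e+00  4.e-04] j [-0.22 -0.01  1.95 -0.    1.2   0.88]
tot cm [-0.06 -0.51  0.04] per row [-0.06  -0.509  0.04 ]
turn -5.542662858482039e-05
```

View pics/s16c.png

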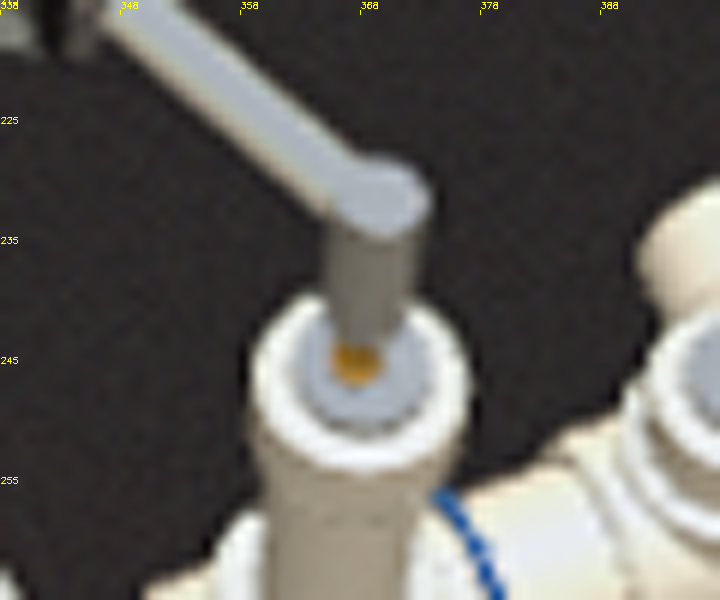

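The tip is on the tall pad, at (368,245). I'll push about 1.5 mm more and hold.

Request:
step_arm([
  [[0,0,0.15,0,0],[0,0,0,0,0],[0,0,0,0,0],[0,0,0,0,0],[0,0,0,0,0],[0,0,0,0,0],[0,0,0,0,0],[0,0,0,0,0]],
])

```text
time_s: 27.55
tcp_pos: [0.5315, -0.0144, 0.1816]
tool_rot: [0.603, -0.603, 0.37, -0.37]
force: [0.4, -1.7, -0.4]
gripper_width: 0.298
```

```bash
python3 -c "
from mv import *
go((.4237,.3213,.12),1,-1.1)"
```

```text
t 27.55 tcp [ 0.5315 -0.0144  0.1816] w 0.298 F [ 0.44 -1.69 -0.36] yaw -1.1001 tilt [ 1.e-04 -1.e+00  2.e-04] j [-0.22 -0.01  1.95  0.    1.2   0.88]
tot cm [-34.81   6.16   5.62] per row [-34.81    6.158   5.622]
turn -5.148328965409732e-05
```

Request:
step_arm([
  [[0,0,-2.5,0,0],[0,0,-2.85,0,0],[0,-3,0,0.5,0],[0,-4.5,0,0.7,0],[0,-5,0,0.8,0],[0,-5,0,0.8,0],[0,-5,0,0.8,0],[0,-5,0,0.8,0]],
])

```text
time_s: 28.55
tcp_pos: [0.4443, 0.2521, 0.2343]
tool_rot: [-0.602, 0.603, -0.37, 0.369]
force: [0.3, 0.4, -1.4]
gripper_width: 0.294
```

Request:
step_arm([
  [[0,-4.5,0,0.7,0],[0,-2.8,0,0.5,0],[0,0,0,0,0],[0,0,0,0,0],[0,0,0,0,0],[0,0,0,0,0],[0,0,0,0,0],[0,0,0,0,0]],
])

```text
time_s: 29.55
tcp_pos: [0.4236, 0.3209, 0.2351]
tool_rot: [0.603, -0.603, 0.37, -0.37]
force: [-1.2, 0.4, -0.8]
gripper_width: 0.296
```

```bash
python3 -c "
from mv import *
for n in ('top','scene'):
  k=ctrl.capture(n);cv2.imwrite(f'pics/{n}17.png',k[:,:,::-1])
go((.4237,.3213,.0464),1,-1.1)
a=cv2.imread('pics/scene10.png');b=cv2.imread('pics/scene17.png')
k=np.hstack([a[100:180,420:495],b[100:180,420:495]]);cv2.imwrite('pics/cmp3.png',cv2.resize(k,None,fx=5,fy=5,interpolation=2))
a=cv2.imread('pics/top10.png');b=cv2.imread('pics/top17.png')
k=np.hstack([a[135:235,85:165],b[135:235,85:165]]);cv2.imwrite('pics/cmp4.png',cv2.resize(k,None,fx=5,fy=5,interpolation=2))"
```

```text
t 29.65 tcp [0.4235 0.321  0.2351] w 0.295 F [-0.14  0.06 -2.3 ] yaw -1.1001 tilt [-0.e+00 -1.e+00  1.e-04] j [ 0.46 -0.05  1.9   0.    1.3   1.56]
tot cm [-1.000e-02  1.887e+01  3.000e-02] per row [-1.2000e-02  1.8872e+01  3.0000e-02]
turn -0.00013385900805795714
```

View pics/cmp3.png

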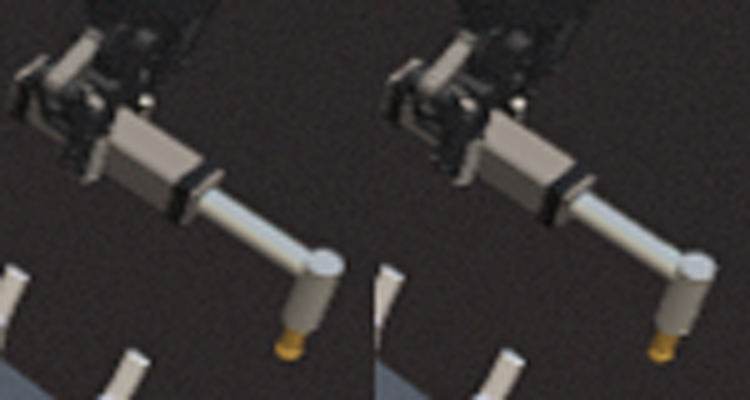

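View pics/cmp4.png

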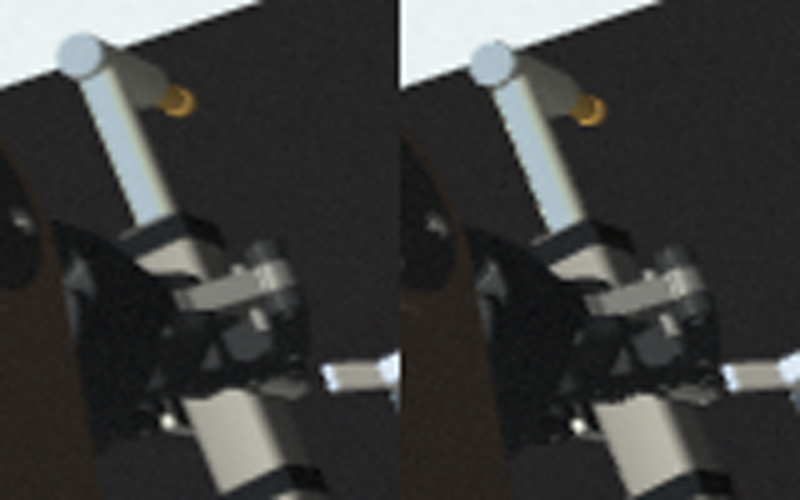

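The probe sits in the grip as before; both views match the pictures taken after the lift. Lowering it into the cradle.

Request:
step_arm([
  [[0,0,4,0,0],[0,0,4.5,0,0],[0,0,4,0,0],[0,0,3,0,0],[0,0,1.8,0,0],[0,0,0.9,0,0],[0,0,0.5,0,0],[0,0,0.1,0,0]],
])

```text
time_s: 30.65
tcp_pos: [0.4241, 0.3215, 0.0478]
tool_rot: [0.603, -0.602, 0.369, -0.37]
force: [0.2, 0.6, -0.7]
gripper_width: 0.293
```

```bash
python3 -c "
from mv import *
for n in ('scene',):
  k=ctrl.capture(n);cv2.imwrite(f'pics/{n}18.png',k[:,:,::-1])
go((.4237,.3213,.0464),1,-1.1)
crop('pics/scene18.png','pics/s18c.png',(435,173),110,90,7)"
```

```text
t 30.7 tcp [0.424  0.3214 0.0478] w 0.297 F [ 0.11 -0.56 -1.03] yaw -1.1 tilt [ 0.     -1.      0.0016] j [0.46 0.17 2.04 0.   0.93 1.56]
tot cm [-0.    0.14 -0.04] per row [-0.002  0.143 -0.037]
turn 2.2232348194428653e-05
```

View pics/s18c.png

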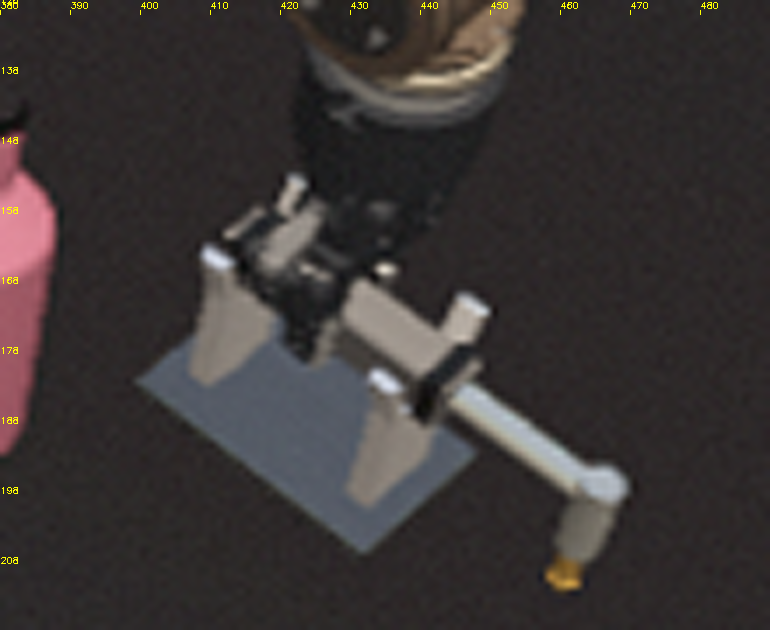

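The probe lies between the cheeks. I'll seat the last millimetre and open.

Request:
step_arm([
  [[0,0,0.1,0,0],[0,0,0,0,0],[0,0,0,0,0],[0.5,0,0,0,0],[1,0,0,0,0],[1,0,0,0,0],[1,0,0,0,0],[1,0,0,0,0]],
])

```text
time_s: 31.7
tcp_pos: [0.4234, 0.3211, 0.0461]
tool_rot: [0.603, -0.603, 0.37, -0.37]
force: [-0.6, -0.1, -0.5]
gripper_width: 1.001
```

```bash
python3 -c "
from mv import *
for n in ('scene',):
  k=ctrl.capture(n);cv2.imwrite(f'pics/{n}19.png',k[:,:,::-1])
go((.4237,.3213,.0464),1,-1.1)
a=cv2.imread('pics/scene9.png');b=cv2.imread('pics/scene19.png')
k=np.hstack([a[140:215,395:475],b[140:215,395:475]]);cv2.imwrite('pics/cmp5.png',cv2.resize(k,None,fx=5,fy=5,interpolation=2))"
```

```text
t 31.75 tcp [0.4234 0.3211 0.0461] w 1.002 F [ 0.   -0.56 -0.24] yaw -1.1 tilt [ 0.e+00 -1.e+00  1.e-04] j [ 0.46  0.17  2.04 -0.    0.93  1.56]
tot cm [-0.   -0.03  0.03] per row [-0.004 -0.032  0.03 ]
turn 1.0967985949905668e-05
```

View pics/cmp5.png

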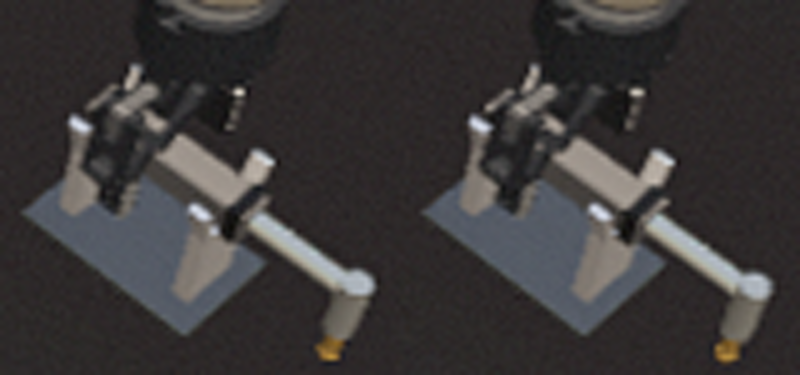

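The before and after pictures look the same and the fingers are open. Lifting and returning to the meter.

Request:
step_arm([
  [[1,0,-1,0,0],[1,0,-3,0,0],[1,0,-4.5,0,0],[1,0,-5,0,0],[1,0,-4.5,0,0],[1,4.6,0,-1.1,0],[1,4.6,0,-1.1,0],[0.5,4.6,0,-1.1,0]],
])

```text
time_s: 32.75
tcp_pos: [0.4568, 0.182, 0.2272]
tool_rot: [0.603, -0.603, 0.369, -0.37]
force: [0.2, -1.1, -0.6]
gripper_width: 0.818
```

Request:
step_arm([
  [[0,4.6,0,-1.1,0],[0,4.6,0,-1.1,0],[0,4.6,0,-1.1,0],[0,4.6,0,-1.1,0],[0,4.1,0,-3.6,0],[0,4.1,0,-3.6,0],[0,4.1,0,-3.6,0],[0,4.1,0,-3.6,0]],
])

```text
time_s: 33.75
tcp_pos: [0.4463, -0.2139, 0.227]
tool_rot: [-0.603, 0.603, -0.369, 0.37]
force: [0.6, -0.1, 0.1]
gripper_width: 0.002
```

Request:
step_arm([
  [[0,4,0,-3.6,0],[0,4,0,-3.6,0],[0,0,5,0,0],[0,0,5,0,0],[0,0,3,0,0],[0,0,1,0,0],[0,0,0,0,0],[0,0,0,0,0]],
])

```text
time_s: 34.75
tcp_pos: [0.4201, -0.3173, 0.0882]
tool_rot: [-0.602, 0.603, -0.368, 0.371]
force: [-0.1, 0.7, 0.9]
gripper_width: -0.002
```

```bash
python3 -c "
from mv import *
for n in ('scene','top'):
  k=ctrl.capture(n);cv2.imwrite(f'pics/{n}20.png',k[:,:,::-1])
go((.4165,-.316,.04),1,-1.1)
crop('pics/scene20.png','pics/s20c.png',(222,222),70,50,11)
a=cv2.imread('pics/top0.png');b=cv2.imread('pics/top20.png')
k=np.hstack([a[160:260,130:270],b[160:260,130:270]]);cv2.imwrite('pics/cmp6.png',cv2.resize(k,None,fx=2.8,fy=2.8,interpolation=2))"
```

```text
t 34.85 tcp [ 0.42   -0.3171  0.0879] w 0.001 F [ 0.26 -0.26 -1.  ] yaw -1.0998 tilt [ 3.3e-03 -1.0e+00  9.0e-04] j [-0.84  0.09  2.04  0.    1.01  0.26]
tot cm [-0.27  4.79 -0.26] per row [-0.273  4.793 -0.263]
turn 0.00017337064896993937
```

View pics/s20c.png

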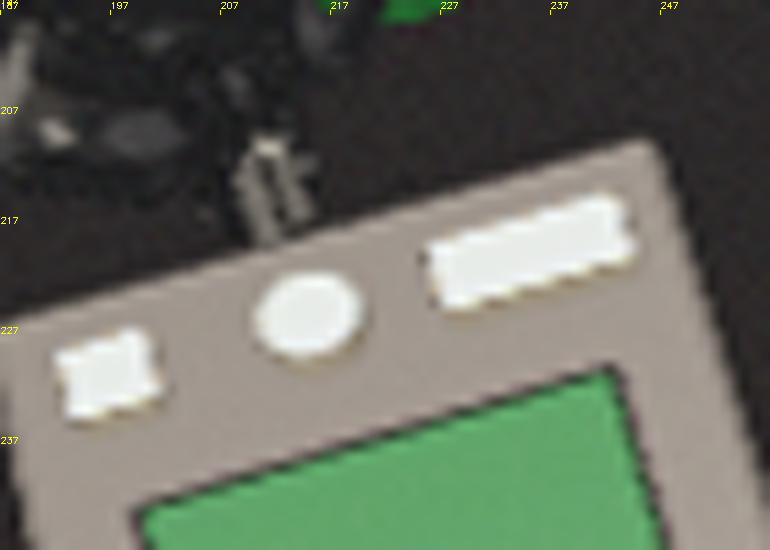

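View pics/cmp6.png

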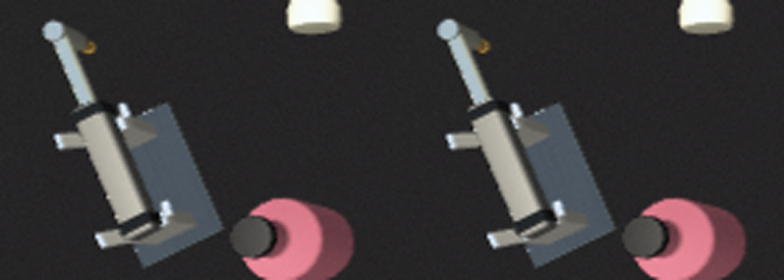

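The probe lies as at the start in the top view. The fingertips at (212,218) are at about 111 mm height, above the round key at (215,226). Checking alignment in that same camera.

```bash
python3 -c "
from h import *
print('tip front',at_z('scene',(212.8,218),.1113),'key',at_z('scene',(215,225.6),.057),at_z('scene',(196.9,231),.057))
print('bar: tip front',at_z('scene',(235.8,222.8),.0545),'key',at_z('scene',(235.3,219.9),.057), 'sq','tcp proj+23', proj('scene',(.42,-.3171,.1113)))"
```

```text
tip front [ 0.43021988 -0.31339433  0.1113    ] key [ 0.41934426 -0.31645491  0.057     ] [ 0.42316409 -0.36779788  0.057     ]
bar: tip front [ 0.4245663  -0.25849443  0.0545    ] key [ 0.41618395 -0.25812685  0.057     ] sq tcp proj+23 [210.92494326 215.28278825]
```

Request:
step_arm([
  [[0,-0.1,1.5,0,0],[0,0,2,0,0],[0,0,1.2,0,0],[0,0,0.4,0,0],[0,0,0.3,0,0],[0,0,0.2,0,0],[0,0,0.1,0,0],[0,0,0,0,0]],
])

```text
time_s: 35.85
tcp_pos: [0.4186, -0.3153, 0.0295]
tool_rot: [0.603, -0.603, 0.37, -0.37]
force: [-1.8, 2.8, 4.1]
gripper_width: 0.002
```

```bash
python3 -c "
from mv import *
for n in ('scene',):
  k=ctrl.capture(n);cv2.imwrite(f'pics/{n}21.png',k[:,:,::-1])
go((.4165,-.316,.0276),1,-1.1)
crop('pics/scene21.png','pics/s21c.png',(222,222),70,50,11)"
```

```text
t 35.9 tcp [ 0.4186 -0.3153  0.0294] w 0.001 F [-2.01  1.96  3.21] yaw -1.0999 tilt [-1.e-04 -1.e+00 -0.e+00] j [-0.84  0.18  2.06 -0.    0.9   0.26]
tot cm [-0.03  0.18 -0.22] per row [-0.03   0.18  -0.219]
turn 5.484284781531734e-05
```

View pics/s21c.png

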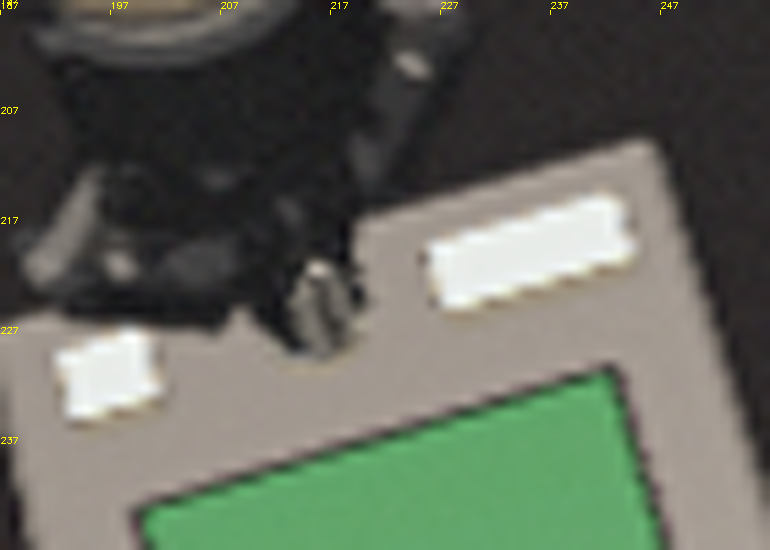

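The fingertips cover the round key at (215,228), and the square key is clear. Force is about 4 N; going down to the stop.

Request:
step_arm([
  [[0,0,0.1,0,0],[0,0,0.1,0,0],[0,0,0.1,0,0],[0,0,0,0,0],[0,0,0,0,0],[0,0,0,0,0],[0,0,0,0,0],[0,0,0,0,0]],
])

```text
time_s: 36.9
tcp_pos: [0.4187, -0.3154, 0.0276]
tool_rot: [0.603, -0.603, 0.37, -0.369]
force: [-5.3, 5.1, 12.3]
gripper_width: -0.0
```

Bottomed at the same height and force as the bar key. Lifting clear.

Request:
step_arm([
  [[0,0,-1,0,0],[0,0,-3,0,0],[0,0,-4,0,0],[0,0,-4,0,0],[0,0,-4,0,0],[0,0,-3,0,0],[0,0,0,0,0],[0,0,0,0,0]],
])

```text
time_s: 37.9
tcp_pos: [0.4183, -0.315, 0.2146]
tool_rot: [0.603, -0.603, 0.37, -0.369]
force: [-0.3, 0.8, 0.3]
gripper_width: -0.001
```

```bash
python3 -c "
from mv import *
for n in ('scene','top'):
  k=ctrl.capture(n);cv2.imwrite(f'pics/{n}22.png',k[:,:,::-1])
go((.4165,-.316,.0276),1,-1.1)
print(ctrl.get_obs()['dq'].round(3))"
```

```text
t 38.0 tcp [ 0.4179 -0.3147  0.2138] w 0.002 F [ 0.46 -0.03 -0.23] yaw -1.1001 tilt [-3.1e-03 -1.0e+00 -8.0e-04] j [-0.84 -0.05  1.94  0.    1.26  0.26]
tot cm [ 0.11 18.62 -0.17] per row [ 0.112 18.622 -0.174]
turn -8.284816833881159e-05
[ 0.001  0.002 -0.001 -0.001  0.004  0.   ]
```

View pics/scene22.png

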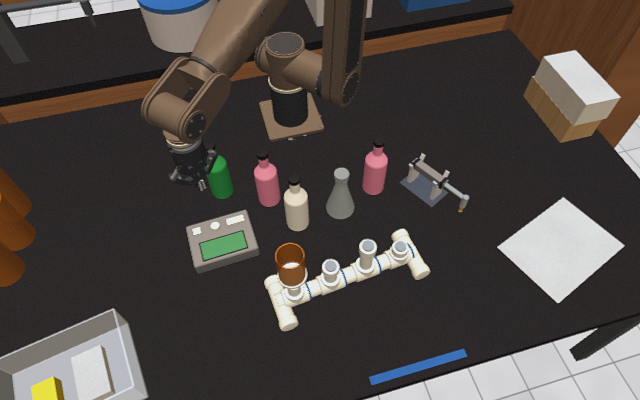

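View pics/top22.png

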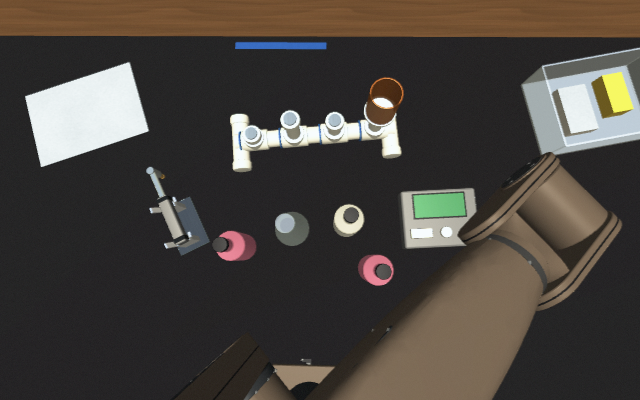

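The probe is in its cradle at (435,180) in the scene view. The keys look up, the flask at (340,195) and bottle at (297,205) stand where they were, and the gripper is clear of everything. Handing in.

```bash
python3 -c "
from station import ctrl
print(ctrl.job_done())"
```

```text
the job is handed in; nothing more can be done
None
```

I ran the whole leak test in order and handed it in at about 38 s of the 72 s allowed. The system gave no verdict.

- **Keys:** The bar key first and the round key last were each pressed to the stop, at about 12–13 N with no further travel. The square key was never touched.
- **Pads:** I touched the short, middle and tall pads in that order. On each, the camera showed the stylus pushed in near the pad centre, with roughly 1.5–2 N on it. It was held for more than a second each time.
- **Probe:** It was laid back and released. The top view matches its starting pose, and the side view matches the picture taken just before I gripped it.
- **Last pictures:** The flask and bottle stand where they were, the keys that can be seen look up, and the gripper is clear of everything.

**What disagreed:**
- **Fingertip height:** The fingertips sat about 23 mm higher than the reported tool position implied. The first attempt on the bar key therefore stopped short in the air; I lowered in small steps until contact and used that offset from then on.
- **Cameras:** The two cameras differed by about 5 mm on positions, so I corrected the stylus position by 4 mm at the first pad.

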